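Emboss the contact dimple in a shielding can

TASK

Take the red-gripped embossing punch out of its wooden stand, lower it upright into the brass guide bush of the jig and press the dimple into the shielding can underneath: slowly and squarely until the metal bottoms in the die, then hold the punch there at about 15 N for a second, never letting the push on the jig go over 25 N. Lift the punch straight out, put it back into the same hole of the stand, fully home and upright, and leave the things lying around where they are.

Things in the scene. Friction and masses are not known exactly. Their poses are not given: they have to be found in the camera images.
- punch: steel embossing punch, 124 mm long, standing upright; round. Origin at the tip of its nose, z points up along the punch to its cap. From the tip up: round nose of diameter 6 mm (0 to 10 mm), cone (10 to 14 mm), shank of diameter 10 mm (14 to 58 mm), dark collar of diameter 24 mm (58 to 63 mm), red ribbed grip of diameter 16 mm (63 to 118 mm; grip it here, about 90 mm above the tip), dark cap of diameter 22 mm (118 to 124 mm). About 0.12 kg.
- stand: wooden block 44 x 84 x 66 mm (x, y, z in its frame) fixed to the bench, with three upright holes 61 mm deep; origin at the centre of its underside. The other two holes (9 and 6 mm) stay empty.
- stand_hole0 (a point): centre of the mouth of the punch's hole in the stand (diameter 14 mm), on the block's top face, 66 mm above the bench. When the punch is home its collar rests on this face, so its tip is 58 mm below the mouth.
- jig: embossing jig fixed to the bench: aluminium base 86 x 126 x 12 mm, two pillars 48 mm either side along its y axis with nuts up to 62 mm above the bench, and a grey bridge plate (36 mm wide, top at 54 mm) across them with the guide bush in its middle. Origin at the centre of its underside. A tin-plate shielding can, 40 x 40 x 8 mm, lies under the bridge on a die post.
- guide_bush: brass guide bush in the middle of the bridge, with an upright bore of diameter 11.5 mm, 20 mm long, and a mouth flared to about 18 mm. Origin at the centre of the mouth (62 mm above the bench), z up. The can's top face is 25 to 40 mm below the mouth (the die post is screwed up or down by hand for cans of different height; its setting is not measured), so the punch's tip meets the metal at that depth.
- dimple (a joint): depth of the dimple pressed into the can's top below the bush, m: 0 for a flat can, 0.004 when the metal has bottomed in the die; it stays where it was pressed to. The metal begins to yield at about 8 N and then resists by about 1 N more for each mm/s of pressing speed; once it bottoms the stop is hard.
- spare_board: blue circuit board, 70 x 100 x 13 mm, lying loose on the bench; bystander
- heatsink_0: finned aluminium heat sink, 30 x 30 x 16 mm, loose on the bench; bystander
- flux: grey flux pot with lid, diameter 46 mm, 28 mm high, loose on the bench; bystander
There are look-alikes about, which are no part of the job. Of the things that look like the punch, the smaller one is meant.

How it is judged:
By the outcome, as a careful person would: the job done as asked, in the order asked, and still so for the second after the job is handed in, with the robot touching nothing.
It also fails if it takes over 72 s, if anything falls off the work surface, if the arm or the gripper's body presses on something with over 40 N, if the wrist force passes 120 N, or if a joint passes its speed limit or range.

ROBOT

A 6-joint arm with a two-finger parallel gripper is mounted at the origin on a cart in front of the work surface, level with it; the furniture and walls round the work are solid. World frame = base frame: x ahead of the robot, y to its left, z up, the work surface at z = 0. Lengths are in mm, angles in rad, forces in N, time in s.
With the tool pointing down it reaches from about 150 to 775 mm from the base axis. Payload 6.1 kg.
Tool frame: the origin (TCP) lies at the very end of the fingers, on their centre line; the grasp point (between the pads) lies 19 mm behind it; y points along the fingers, x is the direction in which the jaws open and shut, and the axes are right-handed (so a half turn about y gives the same grasp; the last joint's range is limited). The gripper opens to 85 mm and grips with 20 to 120 N. Pads are 22 mm wide; open, the fingers measure 114 mm over their backs; the gripper's body (76 mm by 85 mm) begins 54 mm behind the grasp point. The pads swing forward as they close: fully open they stand 13 mm farther back than shut.
Start: joints at [1.101, 0.126, -0.04, 1.405, 0, 1.571], TCP at [237.663, 468.108, 231.295] pointing down, gripper open.
Joint ranges: [-2.72, 2.72], [-0.95, 1.95], [-1.27, 1.35], [-1.78, 2.02], [-1.46, 1.47], [-3.14, 3.14]. Speed limits (rad/s): [2.39, 2.39, 3.01, 3.14, 3.14, 3.14].

INTERFACE

Orientations are given as a unit quaternion [w, x, y, z].
In Python, from cell import ctrl, eyes, job gives the robot as it stands.
- The arm moves only by the tool arm_command, never from a script. Its argument "rows" is text: rows parted by semicolons, each of 5 numbers parted by spaces: the gripper's target within -1 to 1 (shut at 1, half-way at 0, fully open at -1), then the shift along the world's x, y, z as a fraction of full scale, then the turn about the world's z as a fraction of full scale. A call has 1 to 8 rows; each row is the pose to reach, as a shift and turn from the pose measured when the call began; what a row does not reach only later rows make up. Full scale, the value 1, is 10 cm for a shift and pi/4 rad for a turn. A row lasts 1/12 s, in which the tool goes at most 41.7 mm and 7.16 degrees, less where a joint would pass 70% of its speed; a pose out of reach is approached as far as the arm can. A call with a number of a shift or a turn outside -1 to 1 is refused whole. A call with a gripper value outside its range is refused whole. The fingers move at their own pace and stop on an object; "grip_force" is the grip in N (left out, the last holds). Time passes only in rows, so rows that repeat a pose let the fingers close. It gives the time, the measured TCP pose, the force and the opening at its end, in the units of the state.
- ctrl.get_obs(): the state, without advancing time (a new reading comes with each control period).
- eyes.get_image(name): name is "scene" or "side" or "wrist"; returns a dict with "pixels" (420x560x3 uint8, red, green, blue), "z_map" (420x560 float32, mm along the optical axis (not along the pixel's ray), 0 where there is no reading), "fx", "fy", "cx", "cy" (pixels), "rvec" (rotation vector, rad) and "tvec" (3), from world to camera coordinates, as OpenCV has them. Camera axes: x right, y down, z forward; pixel columns grow to the right and rows downward; lengths in mm; the calibration is good to about 2 mm. A picture is of the moment at which its call begins.
- job.job_done(): hands the job in, once; it reports no verdict.
The state is a dict: "clock": time; "joints": joint angles; "qvel": joint speeds; "tau": joint torques, N m; "ee_pos": TCP position; "ee_rot": TCP orientation; "force": force on the tool from outside, world axes, zero at the start; "moment": the same for the moment, N m; "finger_gap": finger opening in mm.
Only numpy, scipy, OpenCV 4.12 (cv2) and the standard library are available. Lean on these libraries where they do the work, as an engineer would, in place of code of your own. Each camera call takes 0.05 s, during which the arm holds its last target.

## Working session

There is one attempt and no reset: what is moved stays moved. The work goes in short steps, Python scripts to look and compute and a tool call to move; the robot and the scene stay as the last step left them, time stands still between calls to the robot, and variables do not carry over. Pictures are saved under pics/ and viewed, and the job is handed in when it is done.

Besides the shell and the picture viewer there is one more tool, called by a JSON object that holds its "op" and its "data". arm_command: Moves the arm, as the interface text tells. Its arguments: {"type":"object","properties":{"rows":{"type":"string"},"grip_force":{"type":"number"}},"required":["rows"]}

```bash
mkdir -p pics; ls; cat > h.py <<'E'
import numpy as np, cv2
from cell import ctrl, eyes, job
def grab(n,save=None):
    im=eyes.get_image(n)
    if save: cv2.imwrite('pics/'+save,cv2.cvtColor(im['pixels'],cv2.COLOR_RGB2BGR))
    im['R']=cv2.Rodrigues(np.array(im['rvec'],float))[0]; im['t']=np.array(im['tvec'],float).ravel()
    im['C']=-im['R'].T@im['t']
    return im
def ray(im,u,v):
    d=np.array([(u-im['cx'])/im['fx'],(v-im['cy'])/im['fy'],1.0]); return im['C'],im['R'].T@d
def onplane(im,u,v,z):
    C,d=ray(im,u,v); return C+d*(z-C[2])/d[2]
def depthpt(im,u,v):
    C,d=ray(im,u,v); return C+d*im['z_map'][int(v),int(u)]
def cross(a,b):
    (C1,d1),(C2,d2)=a,b; A=np.stack([d1,-d2],1); s=np.linalg.lstsq(A,C2-C1,rcond=None)[0]
    p,q=C1+d1*s[0],C2+d2*s[1]; return (p+q)/2,np.linalg.norm(p-q)
def proj(im,p):
    c=im['R']@np.array(p,float)+im['t']; return im['fx']*c[0]/c[2]+im['cx'],im['fy']*c[1]/c[2]+im['cy']
E
python3 - <<'E'
from h import *
np.set_printoptions(suppress=True,precision=3)
o=ctrl.get_obs(); print(o)
for n in('scene','side','wrist'):
    i=grab(n,n+'0.png'); print(n,i['C'],i['fx'])
E
```

```text
pics
{'clock': 0.0, 'joints': array([ 1.101,  0.126, -0.041,  1.405, -0.   ,  1.571]), 'qvel': array([ 0.   , -0.   ,  0.001,  0.   ,  0.001, -0.001]), 'tau': array([  0.003, -43.591,  35.292,   0.017,   0.   ,   0.   ]), 'ee_pos': array([237.487, 467.757, 230.523]), 'ee_rot': array([-0.602,  0.603,  0.369, -0.37 ]), 'force': array([-0.754,  0.791,  0.457]), 'moment': array([ 0.009, -0.005,  0.003]), 'finger_gap': 85.28546442258967}
scene [  9.658 -96.309 636.996] 389.26302877132684
side [ 350.986 1014.911  649.429] 462.9145669073319
wrist [164.261 505.488 372.843] 345.7339283311463
```

View pics/scene0.png

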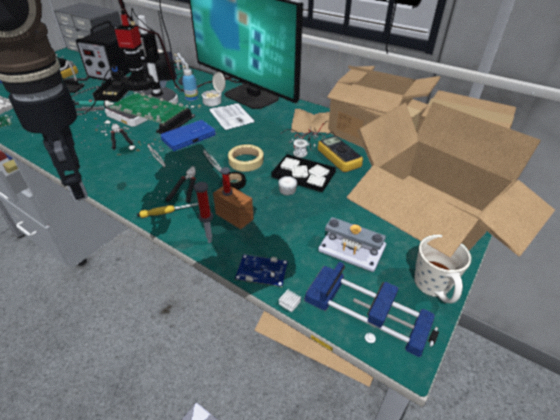

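View pics/side0.png

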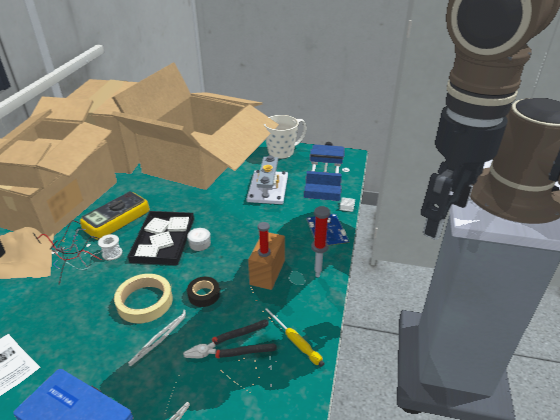

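View pics/wrist0.png

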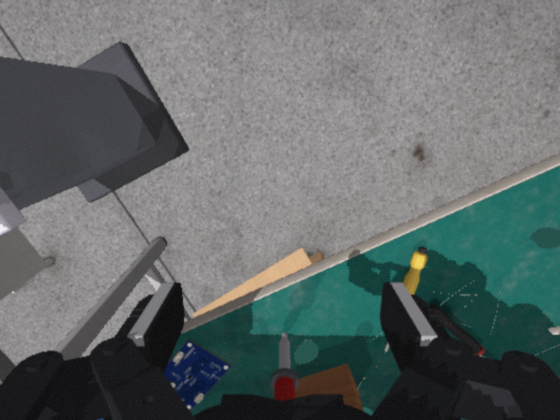

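The scene view shows two red-gripped tools. One is in the wooden stand, at scene (227,183) and side (264,240). The other is larger, free-standing, at scene (204,205) and side (320,235). The jig is at scene (353,240) and side (267,180). I'll crop closer before choosing.

```bash
python3 - <<'E'
import cv2
a=cv2.imread('pics/scene0.png');b=cv2.imread('pics/side0.png')
A=cv2.resize(a[160:310,130:400],None,fx=2.9,fy=2.9,interpolation=cv2.INTER_CUBIC)
B=cv2.resize(b[140:300,220:380],None,fx=3.7,fy=3.7,interpolation=cv2.INTER_CUBIC)
cv2.imwrite('pics/cA.png',A);cv2.imwrite('pics/cB.png',B)
E
```

```text
(no output)
```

View pics/cA.png

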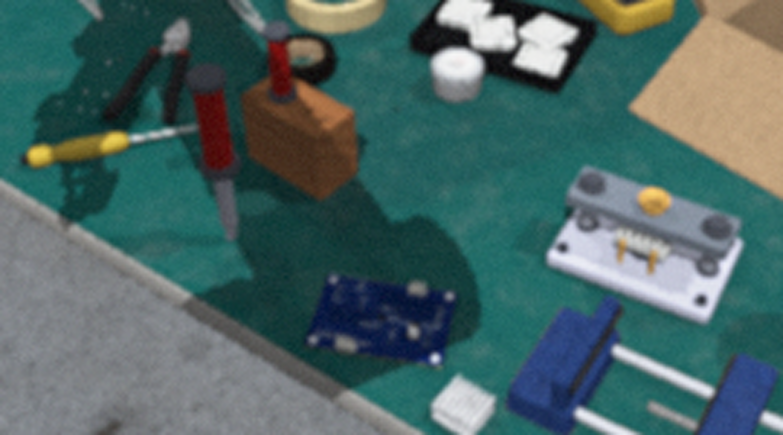

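View pics/cB.png

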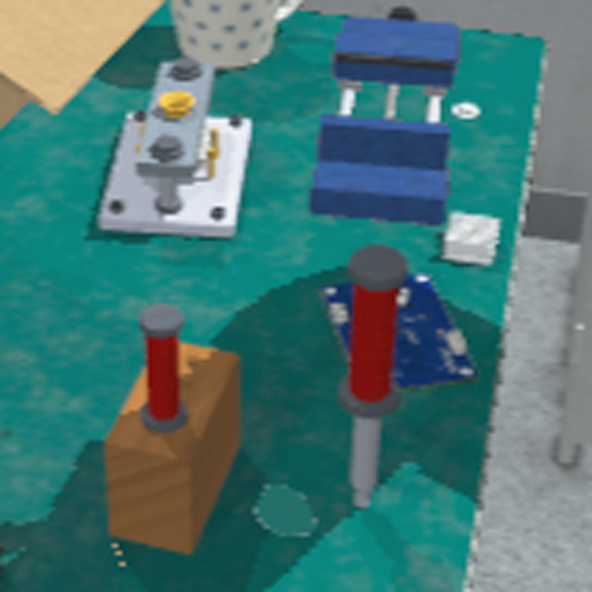

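Choice: the punch in the stand at scene (227,183) and side (264,240). It is the smaller of the two, and it sits in the stand's hole. The bigger free-standing one at scene (204,205) is the look-alike. Next I'll measure the cap, grip and bush by colour masks.

```bash
cat > m1.py <<'E'
from h import *
np.set_printoptions(suppress=True,precision=1)
def comps(mask,mn=8):
    n,l,s,c=cv2.connectedComponentsWithStats(mask.astype(np.uint8),connectivity=8)
    return [(c[i],s[i],l==i) for i in range(1,n) if s[i][4]>=mn]
def masks(im):
    h=cv2.cvtColor(im['pixels'],cv2.COLOR_RGB2HSV).astype(int)
    H,S,V=h[...,0],h[...,1],h[...,2]
    red=((H<6)|(H>172))&(S>150)&(V>60)
    brass=(H>14)&(H<28)&(S>120)&(V>120)
    return red,brass
if __name__=='__main__':
    for n,rb,bb in(('scene',(195,150,245,225),(335,215,370,250)),('side',(240,215,345,260),(255,155,280,180))):
        im=grab(n)
        r,b=masks(im)
        for nm,m,bx in(('red',r,rb),('brass',b,bb)):
            k=np.zeros_like(m);k[bx[1]:bx[3],bx[0]:bx[2]]=1
            for c,s,l in comps(m&k):
                v,u=np.nonzero(l); z=im['z_map'][v,u]; 
                d=np.array([depthpt(im,a,bb_) for a,bb_ in zip(u,v)])
                print(n,nm,c,s,'depth med',np.median(d,0),'min',d.min(0),'max',d.max(0))
E
python3 m1.py
```

```text
scene red [226.2 183.2] [223 174   8  19 118] depth med [515.8 398.2  97.8] min [  9.7 -96.3  18.3] max [594.4 461.7 637. ]
scene red [203.5 204.5] [197 192  13  26 234] depth med [415.1 370.4 118.7] min [  9.7 -96.3  84. ] max [428.4 382.6 637. ]
scene brass [355.1 228.9] [351 225   9   9  63] depth med [592.3 108.4  59. ] min [577.6  97.1  48.2] max [599.4 116.4  63.2]
side red [320.3 232.4] [315 217  13  32 319] depth med [419.5 386.  118. ] min [351.  376.3  80.9] max [ 430.8 1014.9  649.4]
side red [263.5 241.6] [260 231   8  23 172] depth med [518.1 409.6  97.5] min [351.  405.5  70.7] max [ 526.4 1014.9  649.4]
side brass [267.3 167.7] [263 165   9   7  47] depth med [587.4 104.2  59.2] min [577.5  96.7  52. ] max [599.6 121.8  64.6]
```

```bash
python3 - <<'E'
from m1 import *
from scipy.spatial.transform import Rotation as Ro
o=ctrl.get_obs();q=o['ee_rot'];print(Ro.from_quat([q[1],q[2],q[3],q[0]]).as_matrix())
S=grab('scene');D=grab('side')
print('red',cross(ray(S,226.2,183.2),ray(D,263.5,241.6)))
print('brass',cross(ray(S,355.1,228.9),ray(D,267.3,167.7)))
print('big',cross(ray(S,203.5,204.5),ray(D,320.3,232.4)))
print('cap',cross(ray(S,226.2,171.4),ray(D,263.8,226.5)))
for p in ([520,402,132],[520,402,66]): print(proj(S,p),proj(D,p))
# stand top from depth in scene/side: points with z 62..70 near
for n,im in(('scene',S),('side',D)):
    v,u=np.mgrid[0:420,0:560]; d=np.stack([(u-im['cx'])/im['fx'],(v-im['cy'])/im['fy'],np.ones_like(u)],-1)*im['z_map'][...,None]
    P=(d@im['R'])+im['C']
    px=im['pixels'].astype(int)
    m=(abs(P[...,2]-66)<5)&(abs(P[...,0]-520)<70)&(abs(P[...,1]-390)<70)&(px[...,0]>px[...,2]+40)
    print(n,m.sum(),P[m].min(0),P[m].max(0),np.median(P[m],0), cv2.minAreaRect(P[m][:,:2].astype(np.float32)))
E
```

```text
[[ 0.5 -0.  -0.9]
 [ 0.9 -0.   0.5]
 [-0.  -1.   0. ]]
red (array([520.5, 403.5,  92.8]), np.float64(1.2377070118147009))
brass (array([587.5, 107.1,  59.7]), np.float64(1.5812529955114096))
big (array([421.1, 377.7, 111.5]), np.float64(1.0034397749674344))
cap (array([520.5, 400.3, 126.5]), np.float64(2.7797945880505304))
(np.float64(224.85189826025186), np.float64(169.70258009349706)) (np.float64(263.2039238584702), np.float64(224.1741123809))
(np.float64(227.33738123612176), np.float64(192.8433399356532)) (np.float64(264.0471845562316), np.float64(251.7610953028466))
scene 365 [492.9 343.4  61. ] [542.4 427.6  69. ] [515.7 375.2  66. ] ((519.1030883789062, 385.96697998046875), (83.05001068115234, 46.715911865234375), 85.20091247558594)
side 522 [493.3 344.7  61. ] [542.8 432.3  70.5] [510.8 399.5  65.2] ((517.7884521484375, 387.6351013183594), (86.06112670898438, 44.61015701293945), 84.55895233154297)
```

```bash
python3 - <<'E'
from m1 import *
o=ctrl.get_obs()
W=grab('wrist')
print('TCP proj',proj(W,o['ee_pos']), 'axis',W['R'][2], W['R'][0],W['R'][1])
for n in('scene','side'):
    im=grab(n); v,u=np.mgrid[0:420,0:560]; d=np.stack([(u-im['cx'])/im['fx'],(v-im['cy'])/im['fy'],np.ones_like(u)],-1)*im['z_map'][...,None]
    P=(d@im['R'])+im['C']; ok=im['z_map']>0
    for c,nm in(((587,107),'jig'),((520,402),'stand')):
        r=np.hypot(P[...,0]-c[0],P[...,1]-c[1])
        for lo,hi in((0,60),(60,90),(90,120),(120,150),(150,200)):
            m=ok&(r>=lo)&(r<hi)&(P[...,2]<400)
            i=np.argmax(np.where(m,P[...,2],-1)); print(n,nm,lo,hi,P.reshape(-1,3)[i],(i%560,i//560))
    m=ok&(P[...,0]>400)&(P[...,0]<640)&(P[...,1]>50)&(P[...,1]<450)&(P[...,2]>0)
    i=np.argmax(np.where(m,P[...,2],-1)); print(n,'corridor',P.reshape(-1,3)[i],i%560,i//560)
E
```

```text
TCP proj (np.float64(281.2212602412746), np.float64(284.2486797735508)) axis [ 0.3 -0.1 -0.9] [ 0.5  0.9 -0. ] [ 0.8 -0.4  0.3]
scene jig 0 60 [645.   92.   85.6] (np.int64(375), np.int64(208))
scene jig 60 90 [669.6 101.2 100.8] (np.int64(377), np.int64(195))
scene jig 90 120 [704.7  84.6 115.9] (np.int64(392), np.int64(184))
scene jig 120 150 [731.7 126.3 125.8] (np.int64(380), np.int64(168))
scene jig 150 200 [762.  191.5 196.8] (np.int64(364), np.int64(126))
scene stand 0 60 [527.3 404.7 133.9] (np.int64(226), np.int64(167))
scene stand 60 90 [433.4 378.8 162.2] (np.int64(204), np.int64(182))
scene stand 90 120 [414.  379.  164.5] (np.int64(197), np.int64(186))
scene stand 120 150 [658.4 345.3  29.5] (np.int64(281), np.int64(184))
scene stand 150 200 [664.7 325.1  31.2] (np.int64(289), np.int64(185))
scene corridor [414.  379.  164.5] 197 186
side jig 0 60 [644.5  94.5  84.9] (np.int64(245), np.int64(153))
side jig 60 90 [676.4 100.8 100.8] (np.int64(231), np.int64(147))
side jig 90 120 [702.3  86.1 116.6] (np.int64(222), np.int64(137))
side jig 120 150 [708.2  27.6 123.9] (np.int64(227), np.int64(123))
side jig 150 200 [766.1 190.8 195.6] (np.int64(175), np.int64(124))
side stand 0 60 [512.  399.  133.7] (np.int64(268), np.int64(223))
side stand 60 90 [434.3 376.7 156.7] (np.int64(314), np.int64(211))
side stand 90 120 [417.7 372.7 163.1] (np.int64(324), np.int64(208))
side stand 120 150 [657.6 352.2  29. ] (np.int64(205), np.int64(239))
side stand 150 200 [673.8 360.4  30.3] (np.int64(196), np.int64(240))
side corridor [417.7 372.7 163.1] 324 208
```

{"op": "arm_command", "data": {"rows": "-1 0.35 -0.07 0.1 0; -1 0.7 -0.14 0.2 0; -1 1 -0.2 0.3 0; -1 1 -0.2 0.3 0"}}

```text
clock: 0.83
ee_pos: [342.2, 447.6, 262.6]
ee_rot: [-0.603, 0.604, 0.37, -0.368]
force: [-0.6, -1.0, -0.5]
finger_gap: 85.4
```

{"op": "arm_command", "data": {"rows": "-1 0.35 -0.07 0 0; -1 0.7 -0.14 0 0; -1 1 -0.2 0 0; -1 1 -0.2 0 0"}}

```text
clock: 1.17
ee_pos: [446.3, 426.4, 261.1]
ee_rot: [-0.603, 0.605, 0.369, -0.366]
force: [-1.3, -0.5, -1.1]
finger_gap: 85.3
```

```bash
python3 - <<'E'
from h import *
o=ctrl.get_obs(); print(o['clock'],o['ee_pos'],o['joints'],o['force'])
W=grab('wrist','w1.png'); print(W['C'],[proj(W,p) for p in ([520,402,132],[520,402,66],o['ee_pos'])])
E
```

```text
1.1667 [446.29058986 426.35193091 261.11173105] [ 0.76382134  0.30810042  0.2534265   1.51362768 -0.00264806  1.24170958] [-1.33660917 -0.49493722 -1.06118793]
[372.74735304 464.4816824  403.10434762] [(np.float64(295.0258948483206), np.float64(285.5583132484121)), (np.float64(292.7265334625749), np.float64(253.69569707368873)), (np.float64(281.21989166187103), np.float64(284.2461790002601))]
```

View pics/w1.png

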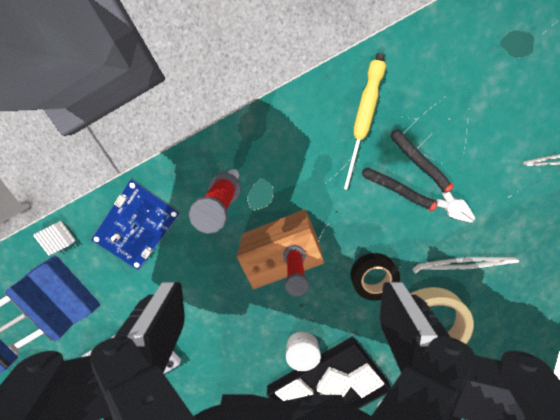

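The wrist view shows the stand at (280,248), with the cap of its punch at (297,286). The big look-alike's cap is at (208,214). I'll fit the cap and red grip here and cross the ray with the other views.

```bash
cat > m2.py <<'E'
from m1 import *
def redaxis(im,box):
    r,_=masks(im);k=np.zeros_like(r);k[box[1]:box[3],box[0]:box[2]]=1
    c=max(comps(r&k),key=lambda t:t[1][4]); v,u=np.nonzero(c[2])
    return c[0],c[1],cv2.fitLine(np.stack([u,v],1).astype(np.float32),cv2.DIST_L2,0,.01,.01).ravel()
E
python3 - <<'E'
from m2 import *
W=grab('wrist'); S=grab('scene'); D=grab('side')
rw=redaxis(W,(270,240,330,310)); print('wrist red',rw)
x0,y0=255,220
c=W['pixels'][y0:y0+100,x0:x0+100]; cv2.imwrite('pics/c1.png',cv2.cvtColor(cv2.resize(c,(600,600),interpolation=cv2.INTER_NEAREST),cv2.COLOR_RGB2BGR))
rs=redaxis(S,(210,150,245,225));rd=redaxis(D,(240,215,290,265))
print('sc',rs[0],'sd',rd[0])
print(cross(ray(W,*rw[0]),ray(S,*rs[0])),cross(ray(W,*rw[0]),ray(D,*rd[0])))
h=cv2.cvtColor(W['pixels'],cv2.COLOR_RGB2HSV).astype(int)
m=(h[...,1]<80)&(h[...,2]<130)&(h[...,2]>40);k=np.zeros_like(m);k[272:302,280:315]=1
for cc,s,l in comps(m&k,20): 
    v,u=np.nonzero(l); print('cap',cc,s, cv2.minEnclosingCircle(np.stack([u,v],1).astype(np.float32)), np.median([depthpt(W,a,b) for a,b in zip(u,v)],0)); print(onplane(W,*cc,132))
E
```

```text
wrist red (array([295. , 265.1]), array([287, 253,  17,  26, 341], dtype=int32), array([  0. ,   1. , 295. , 265.1], dtype=float32))
sc [226.3 183. ] sd [263.5 241.6]
(array([519.6, 403.3,  93.3]), np.float64(3.1744714839868866)) (array([519.4, 403.5,  91.9]), np.float64(1.4466616038531106))
cap [296.9 286.7] [284 272  26  27 444] ((298.2073059082031, 283.7926940917969), 14.709898948669434) [520.1 402.4 131.4]
[519.4 403.5 132. ]
```

View pics/c1.png

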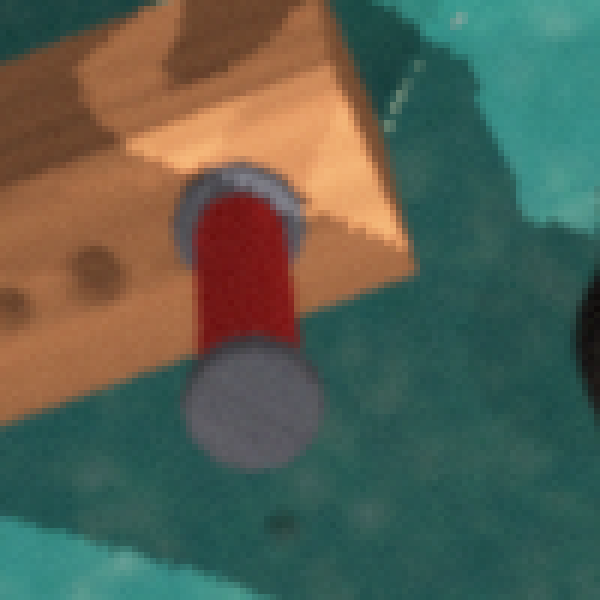

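Three ways of measuring agree: the punch axis is at about (519.5, 403.5), and the cap top at about 132 mm matches the 132 expected. I'll move above it and then check centring.

{"op": "arm_command", "data": {"rows": "-1 0.35 -0.11 -0.2 0; -1 0.73 -0.23 -0.5 0; -1 0.73 -0.23 -0.6 0; -1 0.73 -0.23 -0.6 0; -1 0.73 -0.23 -0.6 0"}}

```text
clock: 1.78
ee_pos: [512.8, 404.9, 202.1]
ee_rot: [-0.603, 0.603, 0.369, -0.369]
force: [-0.1, -0.1, 0.3]
finger_gap: 85.3
```

```bash
python3 - <<'E'
from h import *
o=ctrl.get_obs(); print(o['clock'],o['ee_pos'],o['joints'],o['qvel'],o['force'])
W=grab('wrist','w2.png'); print([proj(W,p) for p in ([519.5,403.5,132],[519.5,403.5,71],o['ee_pos'])])
E
```

```text
1.7833 [512.77295694 404.85721756 202.10388824] [ 6.68379890e-01  3.75722889e-01  2.18295865e-01  1.41297872e+00
 -1.03179081e-04  1.14103781e+00] [ 0.01432061 -0.02749504  0.0382849   0.01271926  0.00146129  0.00026548] [-0.1074147  -0.05437048  0.28270246]
[(np.float64(284.2048537944077), np.float64(239.08982901037902)), (np.float64(283.7270894909372), np.float64(210.65631891090047)), (np.float64(281.2513234456964), np.float64(284.2604514968169))]
```

View pics/w2.png

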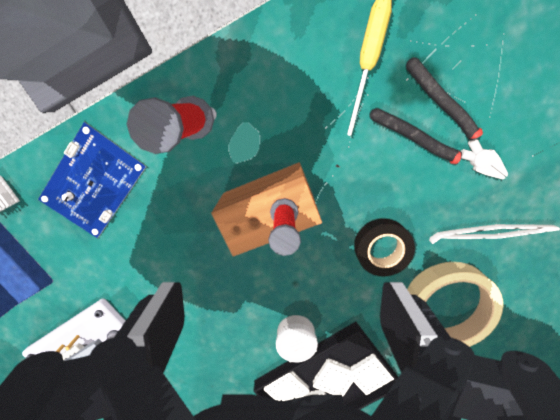

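The cap is now at (285,240), within about 1.5 px of the prediction. I'll refine from these two wrist places.

```bash
cat >> m2.py <<'E'
def cap(im,box):
    h=cv2.cvtColor(im['pixels'],cv2.COLOR_RGB2HSV).astype(int)
    m=(h[...,1]<80)&(h[...,2]<150)&(h[...,2]>40);k=np.zeros_like(m);k[box[1]:box[3],box[0]:box[2]]=1
    c=max(comps(m&k,20),key=lambda t:t[1][4]); v,u=np.nonzero(c[2])
    return c[0],c[1]
E
python3 - <<'E'
from m2 import *
W=grab('wrist'); o=ctrl.get_obs()
c,s=cap(W,(266,222,304,262)); print(c,s,onplane(W,*c,132),o['ee_pos'])
x0,y0=255,190
cv2.imwrite('pics/c2.png',cv2.cvtColor(cv2.resize(W['pixels'][y0:y0+80,x0:x0+80],(640,640),interpolation=cv2.INTER_NEAREST),cv2.COLOR_RGB2BGR))
E
```

```text
[286.8 236.6] [269 224  35  31 128] [519.6 406.3 132. ] [513.1 405.8 204.4]
```

View pics/c2.png

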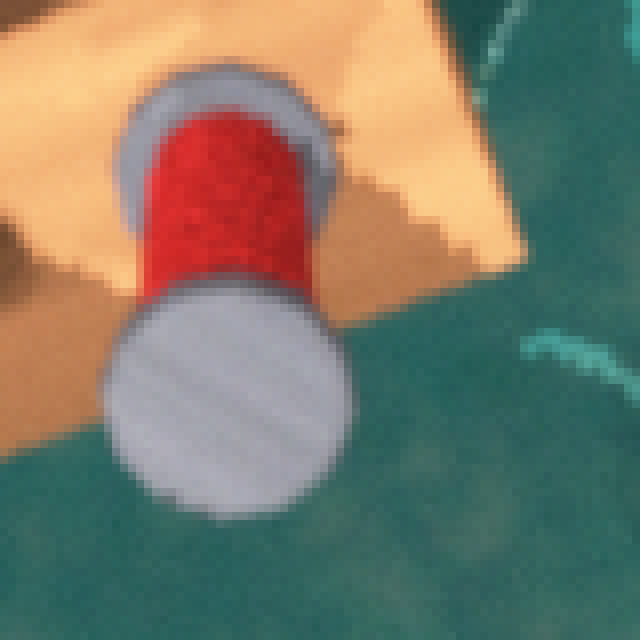

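The cap is at (283.4,239.5) and the collar at (283.5,211), both as predicted for (519.5, 403.5). The punch is upright. Descending now.

{"op": "arm_command", "data": {"rows": "-1 0.064 -0.023 -0.2 0; -1 0.064 -0.023 -0.4 0; -1 0.064 -0.023 -0.55 0; -1 0.064 -0.023 -0.55 0; -1 0.064 -0.023 -0.55 0; -1 0.064 -0.023 -0.55 0"}}

```text
clock: 2.38
ee_pos: [519.5, 404.4, 151.7]
ee_rot: [0.603, -0.603, -0.372, 0.367]
force: [-0.2, 0.3, -0.8]
finger_gap: 85.2
```

```bash
python3 - <<'E'
from h import *
o=ctrl.get_obs(); print(o['clock'],o['ee_pos'],o['force'])
W=grab('wrist','w3.png');o=ctrl.get_obs(); print(o['ee_pos'],[proj(W,p) for p in ([519.5,403.5,132],[519.5,403.5,71],o['ee_pos'])])
E
```

```text
2.3833 [519.46596928 404.42905675 151.71003181] [-0.22851586  0.32244312 -0.76970758]
[519.7871769  404.39346906 151.805409  ] [(np.float64(279.52468081110214), np.float64(265.5820622187136)), (np.float64(279.5414538643219), np.float64(224.52078242840736)), (np.float64(281.50400026301986), np.float64(284.94910277727337))]
```

View pics/w3.png

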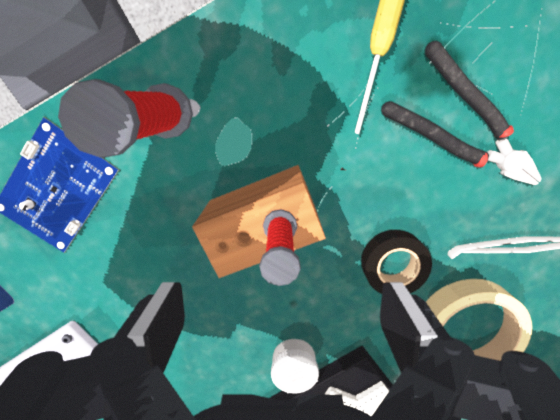

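The cap at (280,266) is where it should be between the jaws. Final descent.

{"op": "arm_command", "data": {"rows": "-1 0 -0.01 -0.2 0; -1 0 -0.01 -0.4 0; -1 0 -0.01 -0.6 0; -1 0 -0.01 -0.71 0; -1 0 -0.01 -0.71 0; -1 0 -0.01 -0.71 0; -1 0 -0.01 -0.71 0"}}

```text
clock: 3.02
ee_pos: [520.5, 404.0, 82.5]
ee_rot: [0.603, -0.602, -0.373, 0.366]
force: [0.2, 0.1, 0.1]
finger_gap: 85.3
```

```bash
python3 - <<'E'
from h import *
for i in range(3):
    W=grab('wrist','w4.png');o=ctrl.get_obs(); print(o['clock'],o['ee_pos'],o['force'])
D=grab('side'); cv2.imwrite('pics/d4.png',cv2.cvtColor(cv2.resize(D['pixels'][150:300,200:370],None,fx=3.5,fy=3.5),cv2.COLOR_RGB2BGR))
E
```

```text
3.0667 [520.56161511 404.07351053  82.65846495] [ 0.10411133 -0.50708297 -1.08730401]
3.1167 [520.5183541  404.0279987   82.52216214] [0.7520078  0.1953874  0.01431998]
3.1667 [520.44004795 403.94749066  82.29781067] [ 0.40609331 -0.58890014  0.6487745 ]
```

View pics/d4.png

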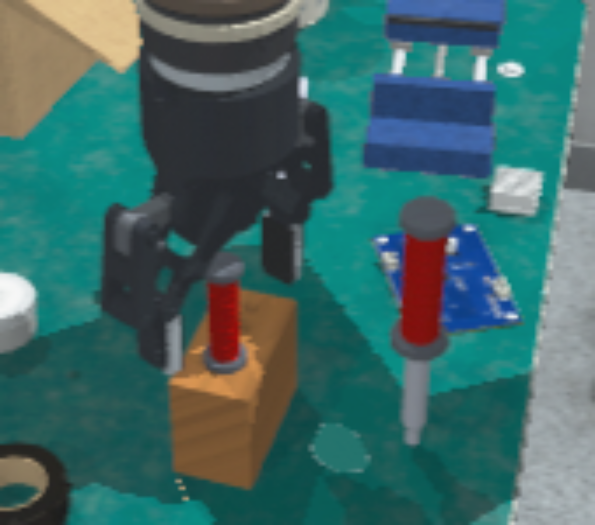

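The side view shows the jaws straddling the red grip of the stand punch, with the look-alike well clear. Closing.

{"op": "arm_command", "data": {"rows": "1 0 0 -0.02 0; 1 0 0 -0.02 0; 1 0 0 -0.02 0; 1 0 0 -0.02 0; 1 0 0 -0.02 0; 1 0 0 -0.02 0; 1 0 0 -0.02 0; 1 0 0 -0.02 0", "grip_force": 70}}

```text
clock: 3.88
ee_pos: [520.3, 403.9, 80.1]
ee_rot: [0.603, -0.602, -0.373, 0.366]
force: [-0.6, 0.7, -0.6]
finger_gap: 14.3
```

```bash
python3 - <<'E'
from h import *
for i in range(2):
    W=grab('wrist','w5.png');o=ctrl.get_obs(); print(o['clock'],o['ee_pos'],o['force'],o['moment'],o['finger_gap'])
print([proj(W,p) for p in ([519.5,403.5,132],)])
E
```

```text
3.9333 [520.27576773 403.82647506  80.0443702 ] [-0.32945213 -0.09443246 -0.39691248] [-0.04303074  0.0317818  -0.01284185] 14.49010430829227
3.9833 [520.29032737 403.83842946  80.04237763] [ 0.99299282  0.47678078 -0.40818479] [ 0.00443665  0.02246997 -0.00442971] 14.352669989745426
[(np.float64(280.24704085882763), np.float64(365.45915649527575))]
```

View pics/w5.png

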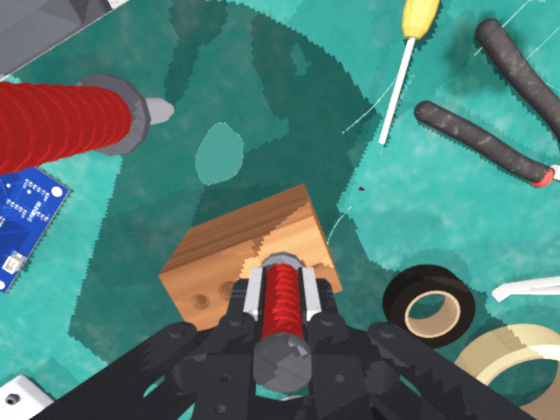

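The grip is closed on the red handle: cap at (283,362), gap 14.3 mm. Lifting straight up.

{"op": "arm_command", "data": {"rows": "1 0 0 0.1 0; 1 0 0 0.25 0; 1 0 0 0.45 0; 1 0 0 0.65 0; 1 0 0 0.85 0; 1 0 0 1 0; 1 0 0 1 0; 1 0 0 1 0"}}

```text
clock: 4.65
ee_pos: [520.7, 404.2, 181.1]
ee_rot: [0.603, -0.602, -0.374, 0.365]
force: [0.1, -1.0, -1.3]
finger_gap: 14.5
```

```bash
python3 - <<'E'
from h import *
for i in range(3):
    D=grab('side');o=ctrl.get_obs(); print(o['clock'],o['ee_pos'],o['force'],o['moment'],o['finger_gap'])
p=o['ee_pos']
S=grab('scene')
for im,n in((D,'d6.png'),(S,'s6.png')):
    u,v=map(int,proj(im,p)); c=im['pixels'][v-45:v+75,max(u-70,0):u+70]; cv2.imwrite('pics/'+n,cv2.cvtColor(cv2.resize(c,None,fx=4.5,fy=4.5,interpolation=cv2.INTER_CUBIC),cv2.COLOR_RGB2BGR)); print(u,v)
E
```

```text
4.7 [520.22714839 403.79569137 179.74318029] [-0.02213511  0.1351779  -1.5754917 ] [-0.02292879  0.00821665  0.03379817] 14.375114129886487
4.75 [519.94542716 403.546893   178.92905438] [-0.33568141 -0.38090397 -1.59695446] [-0.01358611  0.01738843 -0.03805699] 14.606843757369004
4.8 [519.76129168 403.43652025 178.53054379] [-0.02742422  0.43746602 -1.04924295] [ 0.04348378  0.01199402 -0.02111452] 14.667610254466293
262 203
222 151
```

View pics/d6.png

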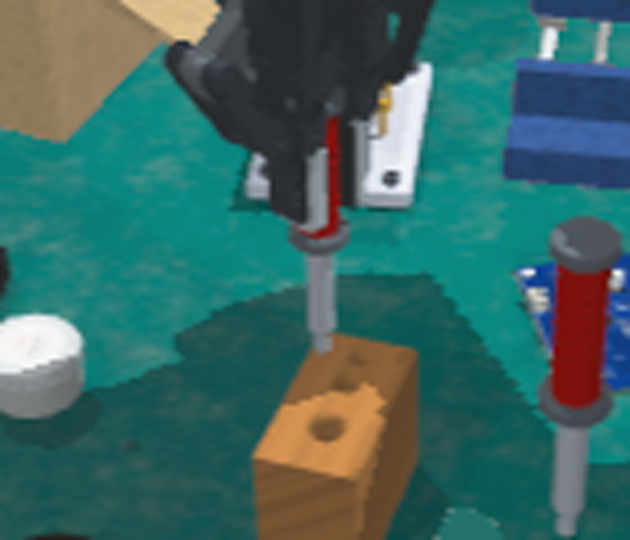

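View pics/s6.png

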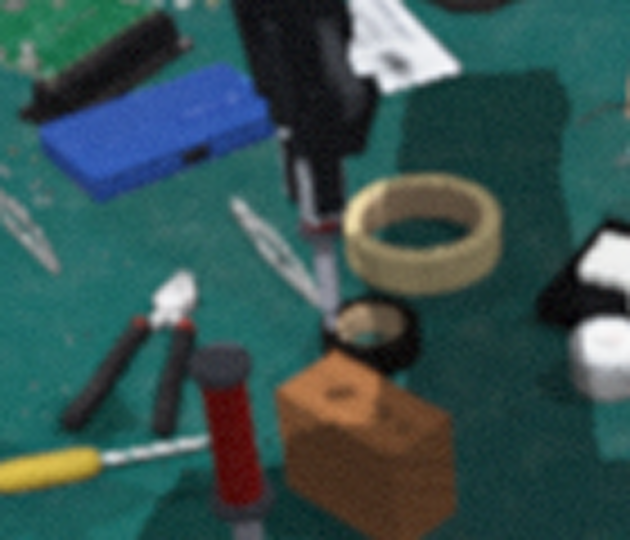

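The punch is clear of the stand. Tip: side (263.6,234.7), scene (225.8,177.6). Empty hole mouth: side (264.9,253.1), scene (228.2,193.3). I'll check the hole position and the verticality of the held punch.

```bash
python3 - <<'E'
from h import *
np.set_printoptions(suppress=True,precision=1)
S=grab('scene');D=grab('side');o=ctrl.get_obs();print(o['clock'],o['ee_pos'])
print('hole',onplane(S,228.2,193.3,66),onplane(D,264.9,253.1,66),cross(ray(S,228.2,193.3),ray(D,264.9,253.1)))
print('tip',cross(ray(S,225.8,177.6),ray(D,263.6,234.7)))
p=o['ee_pos'].copy()
for h in (-72,-14):
    q=p+[0,0,h]; print(h,proj(S,q),proj(D,q))
for im,n,b in((S,'s7.png',(195,135,255,205)),(D,'d7.png',(235,180,295,270))):
    c=im['pixels'][b[1]:b[3],b[0]:b[2]]; cv2.imwrite('pics/'+n,cv2.cvtColor(cv2.resize(c,None,fx=8,fy=8,interpolation=cv2.INTER_NEAREST),cv2.COLOR_RGB2BGR))
E
```

```text
4.95 [519.9 403.5 178.8]
hole [519.9 399.3  66. ] [517.6 405.2  66. ] (array([520. , 401.2,  63.4]), np.float64(3.4400428069265763))
tip (array([520.3, 402.8, 108.9]), np.float64(1.6705088889993374))
-72 (np.float64(225.2820864364403), np.float64(178.61647512890315)) (np.float64(263.4007379382991), np.float64(235.57788398186918))
-14 (np.float64(222.94961476525694), np.float64(157.12379477059554)) (np.float64(262.61145010502685), np.float64(209.97628866782398))
```

View pics/s7.png

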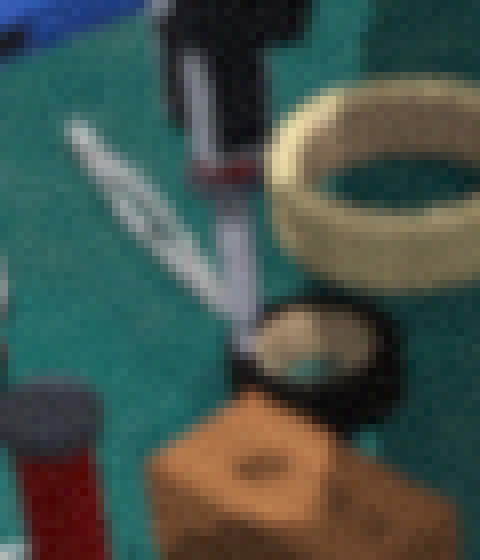

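View pics/d7.png

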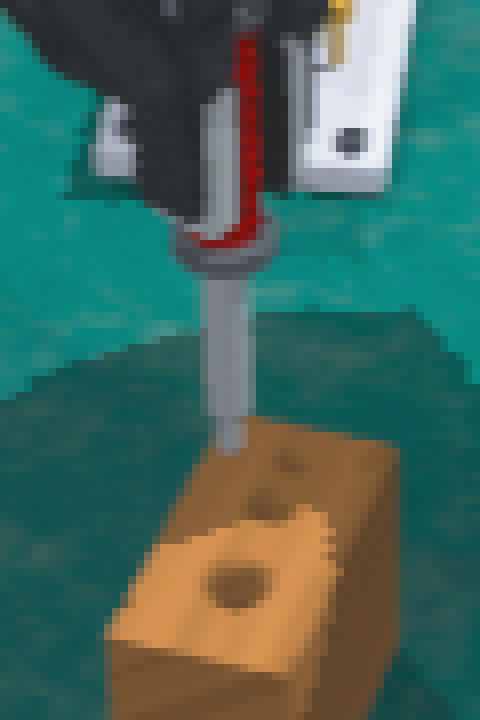

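The held punch is vertical: tip and collar are both within about 0.5 px of the prediction in both views. Moving to the jig.

{"op": "arm_command", "data": {"rows": "1 0.04 -0.15 0.1 0; 1 0.1 -0.45 0.2 0; 1 0.18 -0.75 0.25 0; 1 0.22 -1 0.25 0; 1 0.22 -1 0.25 0"}}

```text
clock: 5.37
ee_pos: [542.8, 299.0, 204.9]
ee_rot: [-0.603, 0.604, 0.371, -0.366]
force: [0.5, 0.6, -1.3]
finger_gap: 14.5
```

{"op": "arm_command", "data": {"rows": "1 0.07 -0.3 0 0; 1 0.15 -0.65 0 0; 1 0.22 -1 0 0; 1 0.22 -1 0 0"}}

```text
clock: 5.7
ee_pos: [565.6, 193.6, 205.2]
ee_rot: [-0.603, 0.606, 0.369, -0.364]
force: [-0.4, 0.9, -1.6]
finger_gap: 14.6
```

```bash
python3 - <<'E'
from h import *
o=ctrl.get_obs(); print(o['clock'],o['ee_pos'],o['force'],o['finger_gap'],o['qvel'])
E
```

```text
5.7 [565.55666268 193.63052565 205.15366551] [-0.43920365  0.89073515 -1.64354338] 14.55586054072067 [ 0.06305742  0.01259019  0.01709156 -0.00272459  0.05878254  0.07395187]
```

{"op": "arm_command", "data": {"rows": "1 0.08 -0.3 0 0; 1 0.15 -0.6 0 0; 1 0.22 -0.87 0 0; 1 0.22 -0.87 0 0; 1 0.22 -0.87 0 0; 1 0.22 -0.87 0 0"}}

```text
clock: 6.2
ee_pos: [587.4, 106.9, 205.2]
ee_rot: [-0.604, 0.606, 0.369, -0.364]
force: [1.0, 0.6, -1.3]
finger_gap: 14.4
```

```bash
python3 - <<'E'
from h import *
W=grab('wrist');W=grab('wrist','w8.png');o=ctrl.get_obs(); print(o['clock'],o['ee_pos'],o['force'],o['finger_gap'])
print(proj(W,[587.5,107,62]))
S=grab('scene');D=grab('side');
for im,n,b in((S,'s8.png',(325,180,385,250)),(D,'d8.png',(235,120,305,190)),(W,'w8c.png',(230,160,340,270))):
    c=im['pixels'][b[1]:b[3],b[0]:b[2]]; k=8 if n!='w8c.png' else 5; cv2.imwrite('pics/'+n,cv2.cvtColor(cv2.resize(c,None,fx=k,fy=k,interpolation=cv2.INTER_NEAREST),cv2.COLOR_RGB2BGR))
for h in (-72,-14):
    q=o['ee_pos']+[0,0,h]; print(h,proj(S,q),proj(D,q))
E
```

```text
6.3 [587.28036473 107.61412738 205.11932462] [-0.52209751  0.35595246 -0.71524044] 14.68443969400124
(np.float64(280.6064412209459), np.float64(198.44524471260448))
-72 (np.float64(359.48096263837124), np.float64(202.74010781887637)) (np.float64(266.5103301800735), np.float64(140.2731801204413))
-14 (np.float64(363.8011783986499), np.float64(179.41557640675003)) (np.float64(266.001918782563), np.float64(117.01092752465011))
```

View pics/w8.png

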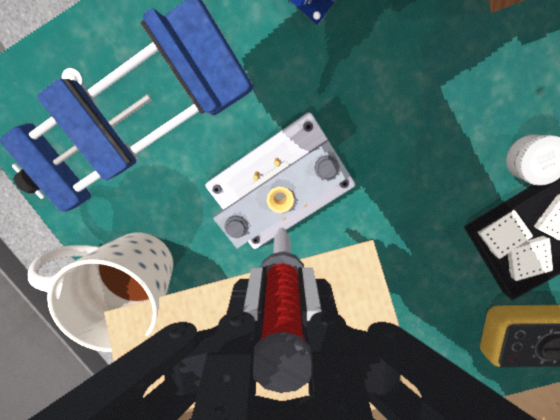

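View pics/w8c.png

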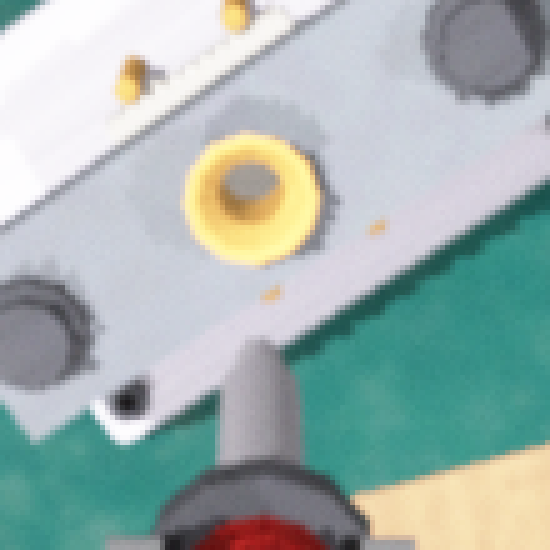

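View pics/s8.png

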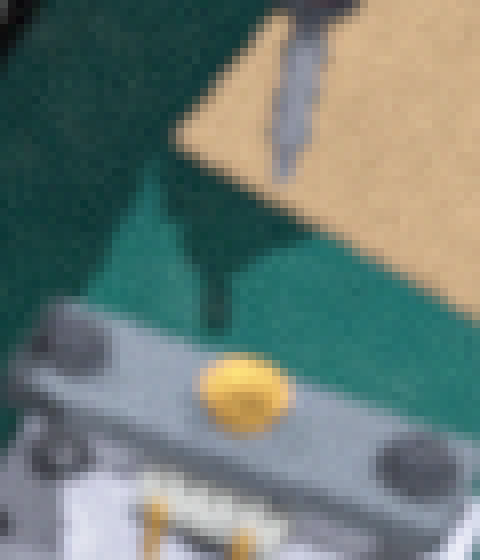

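View pics/d8.png

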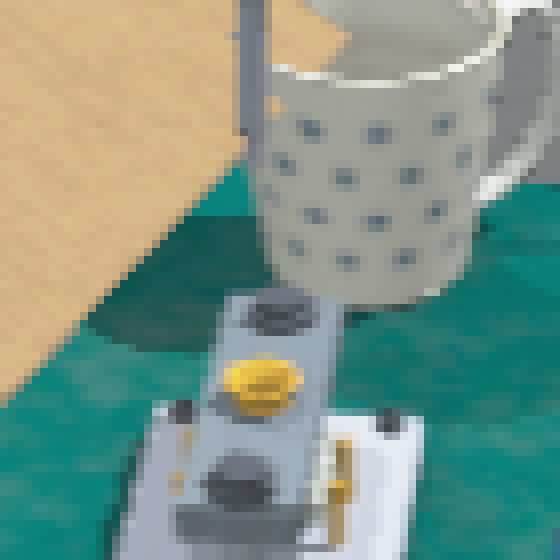

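In the wrist view the bush mouth centre is at (280.3,199.5), the held tip at (282.4,228.4), and a cardboard flap lies behind the jig. I'll refine the bush position and check the flap heights against the fingers.

```bash
python3 - <<'E'
from m1 import *
np.set_printoptions(suppress=True,precision=2)
W=grab('wrist');S=grab('scene');D=grab('side');o=ctrl.get_obs();p=o['ee_pos'];print(o['clock'],p)
print('tip pred',proj(W,p-[0,0,72]))
h=cv2.cvtColor(W['pixels'],cv2.COLOR_RGB2HSV)
m=((h[...,0]>14)&(h[...,0]<30)&(h[...,1]>90)&(h[...,2]>90));k=np.zeros_like(m);k[182:218,262:300]=1
c=max(comps(m&k),key=lambda t:t[1][4]); cn=max(cv2.findContours(c[2].astype(np.uint8),0,2)[0],key=cv2.contourArea)
e=cv2.fitEllipse(cv2.convexHull(cn)); print('bush wrist ellipse',e)
print('onplane62',onplane(W,*e[0],62))
_,bs=masks(S);_,bd=masks(D)
for im,b,bx in((S,bs,(345,215,370,240)),(D,bd,(260,155,280,180))):
    k=np.zeros_like(b);k[bx[1]:bx[3],bx[0]:bx[2]]=1
    cc=max(comps(b&k),key=lambda t:t[1][4]);print(cc[0],cc[1],cross(ray(W,*e[0]),ray(im,*cc[0])))
v,u=np.mgrid[0:420,0:560]
for n,im in(('S',S),('D',D)):
    d=np.stack([(u-im['cx'])/im['fx'],(v-im['cy'])/im['fy'],np.ones_like(u)],-1)*im['z_map'][...,None]
    P=(d@im['R'])+im['C']; px=im['pixels'].astype(int)
    mm=(px[...,0]>px[...,2]+40)&(P[...,2]>70)&(P[...,2]<200)&(np.hypot(P[...,0]-587,P[...,1]-107)<110)&(P[...,0]>600)
    Q=P[mm]
    for y in range(40,200,20):
        q=Q[(Q[:,1]>=y)&(Q[:,1]<y+20)]
        if len(q): 
            i=np.argmin(q[:,0]); print(n,y,len(q),'edge',q[i],'max z x<680',q[q[:,0]<680][:,2].max() if (q[:,0]<680).any() else None)
E
```

```text
6.55 [587.41 107.37 205.17]
tip pred (np.float64(280.6221346431429), np.float64(228.5414645721116))
bush wrist ellipse ((280.3880310058594, 199.50901794433594), (23.83335304260254, 25.423126220703125), 93.67964172363281)
onplane62 [588.26 106.72  62.  ]
[355.17 228.83] [351 225   9   9  60] (array([588.59, 106.69,  60.17]), np.float64(0.5337752776220329))
[267.21 167.69] [263 165   9   7  48] (array([588.25, 106.21,  58.68]), np.float64(1.7181819003017527))
S 40 248 edge [627.93  52.26  81.98] max z x<680 107.15220101771388
S 60 264 edge [629.92  61.78  81.05] max z x<680 104.25752875096066
S 80 250 edge [634.96  81.99  80.91] max z x<680 103.23808734418265
S 100 238 edge [640.44 102.45  77.86] max z x<680 101.91305211416193
S 120 141 edge [643.02 122.98  80.12] max z x<680 98.30643303600095
S 140 119 edge [646.53 141.61  80.07] max z x<680 96.65342415285284
S 160 3 edge [654.95 161.02  82.42] max z x<680 82.75486515149987
D 40 125 edge [624.01  41.11  82.54] max z x<680 106.27528198624054
D 60 147 edge [630.18  66.09  78.84] max z x<680 105.57475098627083
D 80 160 edge [633.88  80.22  78.03] max z x<680 103.46088502578527
D 100 142 edge [635.43 100.83  81.42] max z x<680 101.43032703721826
D 120 150 edge [641.23 123.56  80.31] max z x<680 100.59545007004249
D 140 125 edge [646.16 147.71  80.59] max z x<680 96.39379793202511
D 160 8 edge [648.35 163.78  82.06] max z x<680 86.49743581052519
```

```bash
python3 - <<'E'
from m1 import *
from scipy.spatial.transform import Rotation as Ro
np.set_printoptions(suppress=True,precision=3)
W=grab('wrist');o=ctrl.get_obs();p=o['ee_pos'];q=o['ee_rot'];R=Ro.from_quat([q[1],q[2],q[3],q[0]]).as_matrix();print(p,'tool y',R[:,1],'x',R[:,0])
for d in (0,15,30,40,50,58,65,72): print(d,np.round(proj(W,p-[0,0,d]),1),np.round(proj(W,p+R[:,1]*d),1))
g=cv2.cvtColor(W['pixels'],cv2.COLOR_RGB2GRAY).astype(int)
for r in range(224,262,3): print(r,' '.join('%3d'%x for x in g[r,264:304]))
E
```

```text
[587.438 107.237 205.157] tool y [ 0.007  0.    -1.   ] x [0.461 0.887 0.004]
0 [281.  284.5] [281.  284.5]
15 [281.  269.2] [281.1 269.3]
30 [280.9 256.2] [281.1 256.5]
40 [280.9 248.5] [281.2 248.9]
50 [280.9 241.6] [281.2 242.1]
58 [280.9 236.5] [281.2 237. ]
65 [280.9 232.3] [281.3 232.9]
72 [280.9 228.3] [281.3 229. ]
224 205 206 209 208 207 207 207 208 211 214 217 218 217 216 215 217 218 218 217 220 218 216 215 213 217 216 216 212 189 163 128  93  80  71  70  72  88  99 108 116
227 206 206 206 209 208 210 217 218 219 218 216 215 218 217 217 203 203 198 189 196 212 217 213 211 182 136  95  77  72  71  74  78  90  98  99 110 116 116 118 117
230 212 217 220 218 220 217 218 219 218 220 221 219 214 207 188 179 172 161 152 144 129 119  95  77  73  72  73  72  77  92 101 116 122 120 122 120 121 117 114 116
233 218 218 218 219 216 220 217 216 214 214 214 213 199 186 175 171 169 161 156 153 143 132 122 105 115 125 124 122 122 120 121 117 121 121 121 119 120 120 121 120
236 220 220 215 215 215 216 217 219 213 191 184 184 182 179 175 171 164 165 157 151 145 134 126 124 126 122 121 119 119
[... 656 characters left out ...]
 119 119 119 120 122 117 120 121 122 124 125
251 122 121 122 119 123 121 121 120 124 160 176 181 179 173 160 148 141 131 119 109 103 105 114 116 122 125 126 121 117 114 120 119 121 120 124 123 123 125 126 130
254 116 119 119 120 120 114 101  92  85  79  83  79  79  75  76  79  78  82  85  86  78  76  72  73  72  69  72  72  85  91  97 106 115 119 121 129 129 130 123 126
257 117 113 105  96  85  86  94  97 102 102 105 106 109 112 113 112 114 115 118 118 119 119 118 115 115 108 102  95  86  75  66  65  64  84 111 126 134 136 137 142
260  86  87  92 101 108 108 111 109 110 109 108 108 109 107 108 109 109 109 112 112 117 120 121 120 119 119 119 120 117 118 118 117 111  90  73  82 150 204 220 222
```

```bash
python3 - <<'E'
from m1 import *
W=grab('wrist')
h=cv2.cvtColor(W['pixels'],cv2.COLOR_RGB2HSV).astype(int)[...,1]
for r in range(226,258,2): print(r,' '.join('%3d'%x for x in h[r,268:300]))
E
```

```text
226  19  16  16  12  11  11  15  14  14  14  12  12  14  12  11  14  13  14  12  12  14  17  22  43  94 147 162 147 154 159 151 149
228  14   9  12  12  12  14  14  10  12  12  12  13  13  13  12  13  15  12  14  23  38  96 136 150 154 151 151 148 149 153 158 159
230  12  11  12  12  10  12  13  14  11  13  12  11   9  12  12  12  10  22  64 121 141 144 142 150 151 153 148 147 142 144 147 149
232  11  11  12  12  14  11  13  13  13  13  11  13  12  12  10  10  14   9  32  89 132 142 139 139 150 150 153 152 148 150 151 153
234  11  14  11  12  13  11  13  12  13   8  13  14  15  12  13  10  10   7  12  20  76 123 140 144 148 155 156 158 158 151 149 152
236  13  11  12  11  13  14  11  12  12  11  11  13  10  11   9   8  10  13  14  10  14  70 134 153 160 157 158 162 164 157 154 149
238  12  13  15  20  40  59  11  10   8  11  10  10   9  14   8   8   8  13  14  12  12  48 121 155 162 157 159 164 160 159 156 146
240  21  38  86 130 132  74  14  12  11  12  14  13   9  11  11  11  10  13  15  14  10  37 112 152 157 157 162 162 155 156 152 149
242 110 119 127 123 116  60  16  11  11  14 
[... 311 characters left out ...]
  76 135 145 147 151 151 146 145 148 151
248 135 131 137 136 128  56  15  10  11  11  13  10  12  12  10  11  10  11   8  10   8  10  79 134 154 156 153 151 151 152 156 161
250 148 146 144 143 129  52  17  11   8  10   9  10  14  12  10  12  13  10  12   8  10  15  58 121 153 160 159 158 154 152 157 155
252 145 145 142 141 128  34  11  11  10  11  12  12  15  13  12  24  15  19  17  13  10  13  64 123 149 156 160 160 155 154 150 148
254 146 128  98  49  31  16  12  12  16  19  19  16  15  21  20  18  21  20  16  17  21  17  17  46  87 109 124 145 154 153 148 141
256  88  45  19  19  12  17  16  16  15  17  14  20  15  17  21  20  22  21  24  23  20  16  16  17  15  18  15  30  87 139 143 139
```

The held punch sits within about 0.4 px of the tool axis. The bush mouth is at (588.3, 106.7, 62), and the heights cross-check at 59–60 mm. I'll lower to just above the mouth.

{"op": "arm_command", "data": {"rows": "1 0.005 -0.004 -0.15 0; 1 0.005 -0.004 -0.3 0; 1 0.005 -0.004 -0.45 0; 1 0.005 -0.004 -0.58 0; 1 0.005 -0.004 -0.62 0; 1 0.005 -0.004 -0.62 0; 1 0.005 -0.004 -0.62 0"}}

```text
clock: 7.23
ee_pos: [588.0, 106.8, 143.6]
ee_rot: [-0.603, 0.606, 0.369, -0.365]
force: [0.5, -0.0, -0.8]
finger_gap: 14.2
```

```bash
python3 - <<'E'
from h import *
np.set_printoptions(suppress=True,precision=2)
f=[]
for i in range(3):
    W=grab('wrist','w9.png');o=ctrl.get_obs(); print(o['clock'],o['ee_pos'],o['force'],o['ee_rot'])
p=o['ee_pos'];print(proj(W,[588.3,106.7,62]),proj(W,p-[0,0,72]))
S=grab('scene');D=grab('side');
for im,n,b,k in((S,'s9.png',(325,180,385,250),8),(D,'d9.png',(235,120,305,190),8),(W,'w9c.png',(230,170,340,280),5)):
    c=im['pixels'][b[1]:b[3],b[0]:b[2]]; cv2.imwrite('pics/'+n,cv2.cvtColor(cv2.resize(c,None,fx=k,fy=k,interpolation=cv2.INTER_NEAREST),cv2.COLOR_RGB2BGR))
a=cv2.hconcat([cv2.resize(cv2.imread('pics/'+x),(400,400)) for x in('s9.png','d9.png')]);cv2.imwrite('pics/sd9.png',a)
print(proj(S,p-[0,0,72]),proj(D,p-[0,0,72]))
E
```

```text
7.2833 [588.38 106.79 144.06] [ 0.28 -0.56 -0.31] [-0.6   0.61  0.37 -0.36]
7.3333 [588.54 106.81 144.29] [ 0.23  0.91 -0.14] [-0.6   0.61  0.37 -0.36]
7.3833 [588.55 106.78 144.3 ] [-0.32  0.72 -1.03] [-0.6   0.61  0.37 -0.36]
(np.float64(280.583292970424), np.float64(222.42316549573468)) (np.float64(280.8865176168322), np.float64(228.10718335283485))
(np.float64(356.0223212795952), np.float64(224.65531993652488)) (np.float64(266.5706848416352), np.float64(162.81317568159673))
```

View pics/w9c.png

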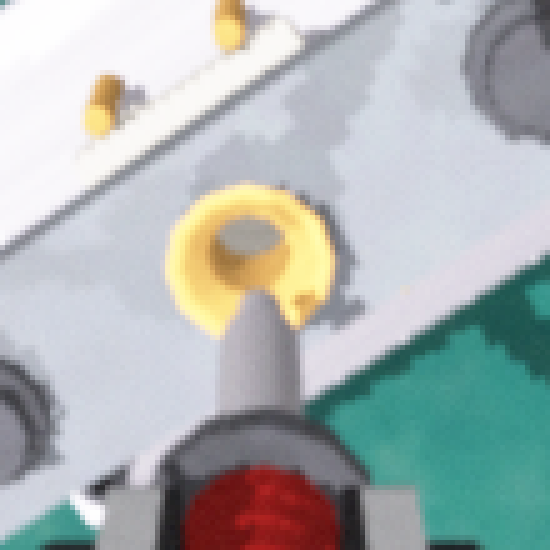

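View pics/sd9.png

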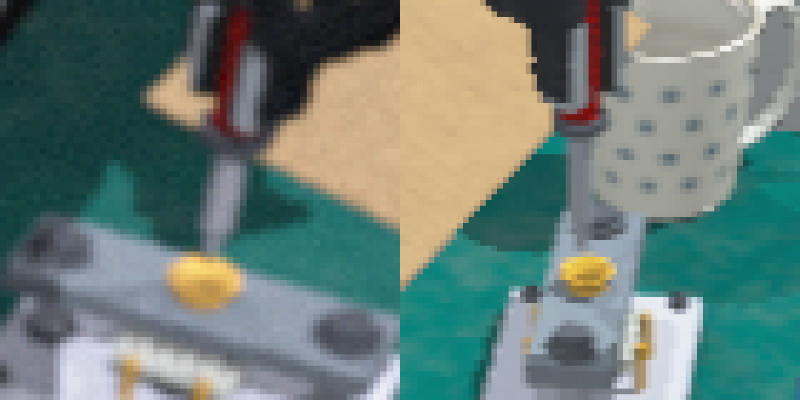

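```bash
python3 - <<'E'
from m1 import *
np.set_printoptions(suppress=True,precision=2)
W=grab('wrist');S=grab('scene');D=grab('side');o=ctrl.get_obs();p=o['ee_pos'];print(o['clock'],p)
print('scene right/down',S['R'][0],S['R'][1]);print('side',D['R'][0],D['R'][1]);print('wrist',W['R'][0],W['R'][1])
print('tip',cross(ray(S,356.6,223.6),ray(D,266.5,162.7)))
print('bush',cross(ray(S,355.17,228.83),ray(D,267.2,167.7)))
for im,n,b,k in((S,'s10.png',(335,190,375,240),12),(D,'d10.png',(250,130,285,180),12)):
    c=im['pixels'][b[1]:b[3],b[0]:b[2]]; cv2.imwrite('pics/'+n,cv2.cvtColor(cv2.resize(c,None,fx=k,fy=k,interpolation=cv2.INTER_NEAREST),cv2.COLOR_RGB2BGR))
cv2.imwrite('pics/sd10.png',cv2.hconcat([cv2.resize(cv2.imread('pics/s10.png'),(480,600)),cv2.imread('pics/d10.png')[:600,:320]]))
def edges(im,rows,c0,c1):
    h=cv2.cvtColor(im['pixels'],cv2.COLOR_RGB2HSV).astype(int)
    for r in rows: print(r,' '.join('%3d'%x for x in h[r,c0:c1,1]))
edges(S,range(206,226),346,368); print(); edges(D,range(145,166),256,276)
for h in (-20,-40,-58,-72): print(h,proj(S,p+[0,0,h]),proj(D,p+[0,0,h]))
E
```

```text
7.6333 [588.17 106.7  143.54]
scene right/down [ 0.58 -0.82 -0.01] [-0.54 -0.38 -0.75]
side [-0.98 -0.22 -0.  ] [-0.13  0.59 -0.79]
wrist [0.46 0.89 0.  ] [ 0.84 -0.44  0.33]
tip (array([589.43, 106.8 ,  73.47]), np.float64(2.1699069802380504))
bush (array([587.75, 107.05,  59.69]), np.float64(1.6309948205813862))
206 171 150 151 148 135 155 159 161 169 128  79  54  38  44  34  40  33   3  44  84  86  85
207 158 165 174 143 152 161 173 163 177 166 104  50  28  29  30  40  35  36  66  82  90  87
208 159 146 154 169 167 158 166 183 165 160  98  47  27  28  22  49  63  39  48  70  80  83
209 155 171 180 167 171 183 177 164 174 151  80  36  23  24  26  51  85 141  90  52  37  58
210 171 167 163 166 182 178 180 166 162 133  62  29  27  24  28  48  93 162 176 152 120  59
211 178 158 160 173 168 171 165 177 216 110  53  27  25  25  29  47 106 167 172 175 172 156
212 152 159 147 158 174 179 174 167 177 106  39  28  23  20  27  51 113 166 163 171 175 171
213 138 129 141 152 150 169 170 169 158  76  36  22  24  27  27  54 128 169 165 161 170 164
214 129 135 148 151 142 152 158 163 148  80  34 
[... 2650 characters left out ...]
42
164 212 203 186 175 173  92  52  40  36  33   6  35  37   7  33  39  41  39  38  38
165 199 186 179 176 145  67  37  25  94 121 173 173 176 174 136  58  34  38  42  40
-20 (np.float64(359.4194757242029), np.float64(206.3042552129604)) (np.float64(266.31225504011775), np.float64(143.73234707605718))
-40 (np.float64(358.0396053616936), np.float64(213.7002800469591)) (np.float64(266.48099086586643), np.float64(151.31126917990602))
-58 (np.float64(356.83641429737634), np.float64(220.14931412545923)) (np.float64(266.6296243316633), np.float64(157.98727561956406))
-72 (np.float64(355.9248731257363), np.float64(225.03512175335925)) (np.float64(266.74317443274566), np.float64(163.08748102744758))
```

View pics/sd10.png

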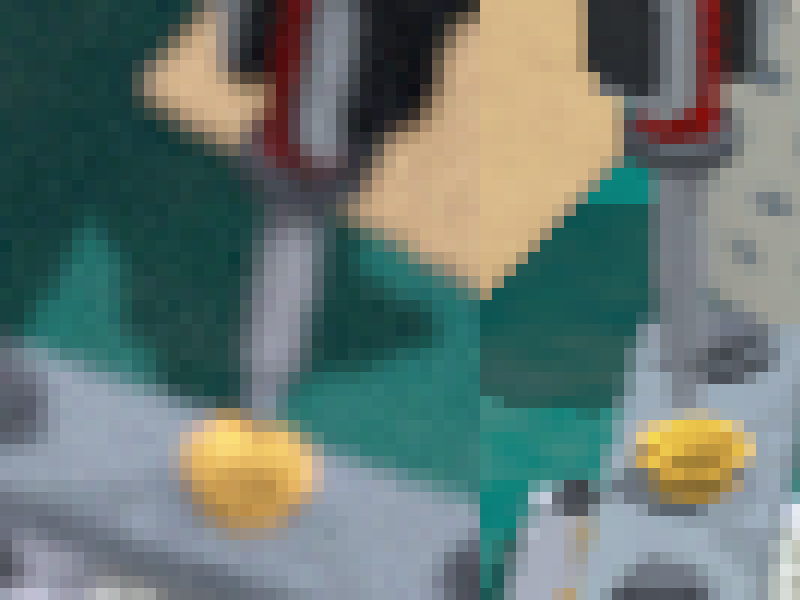

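Scene, side and wrist views all put the nose over the bush within about 0.5 mm. Lowering gently into the flare.

{"op": "arm_command", "data": {"rows": "1 0 0 -0.02 0; 1 0 0 -0.04 0; 1 0 0 -0.06 0; 1 0 0 -0.08 0; 1 0 0 -0.1 0; 1 0 0 -0.12 0; 1 0 0 -0.12 0; 1 0 0 -0.12 0"}}

```text
clock: 8.3
ee_pos: [588.1, 106.7, 131.4]
ee_rot: [-0.603, 0.606, 0.369, -0.365]
force: [0.3, 0.1, -2.2]
finger_gap: 14.6
```

```bash
python3 - <<'E'
from h import *
np.set_printoptions(suppress=True,precision=2)
o=ctrl.get_obs(); print(o['clock'],o['ee_pos'],o['force'],o['moment'],o['qvel'])
E
```

```text
8.3 [588.05 106.72 131.35] [ 0.25  0.1  -2.17] [0.01 0.07 0.03] [-0. -0.  0.  0.  0. -0.]
```

{"op": "arm_command", "data": {"rows": "1 0 0 -0.015 0; 1 0 0 -0.03 0; 1 0 0 -0.045 0; 1 0 0 -0.06 0; 1 0 0 -0.07 0; 1 0 0 -0.08 0; 1 0 0 -0.08 0"}}

```text
clock: 8.88
ee_pos: [587.9, 106.7, 123.1]
ee_rot: [-0.603, 0.606, 0.369, -0.365]
force: [0.2, -0.4, -1.1]
finger_gap: 14.6
```

{"op": "arm_command", "data": {"rows": "1 0 0 -0.01 0; 1 0 0 -0.02 0; 1 0 0 -0.03 0; 1 0 0 -0.04 0; 1 0 0 -0.045 0; 1 0 0 -0.05 0; 1 0 0 -0.05 0"}}

```text
clock: 9.47
ee_pos: [587.8, 106.6, 117.9]
ee_rot: [-0.603, 0.606, 0.369, -0.365]
force: [-0.7, -0.8, -0.8]
finger_gap: 14.5
```

```bash
python3 - <<'E'
from h import *
np.set_printoptions(suppress=True,precision=2)
W=grab('wrist');D=grab('side');S=grab('scene');o=ctrl.get_obs(); print(o['clock'],o['ee_pos'],o['force'],o['moment'])
f=lambda im,b,k:cv2.resize(im['pixels'][b[1]:b[3],b[0]:b[2]],None,fx=k,fy=k,interpolation=cv2.INTER_NEAREST)
a=cv2.hconcat([cv2.resize(x,(260,400)) if 0 else x for x in (f(W,(240,190,320,270),5),f(S,(335,200,375,240),10))])
cv2.imwrite('pics/i11.png',cv2.cvtColor(a,cv2.COLOR_RGB2BGR))
E
```

```text
9.6167 [587.93 106.68 118.09] [ 0.1   0.01 -0.09] [ 0.   -0.01 -0.02]
```

View pics/i11.png

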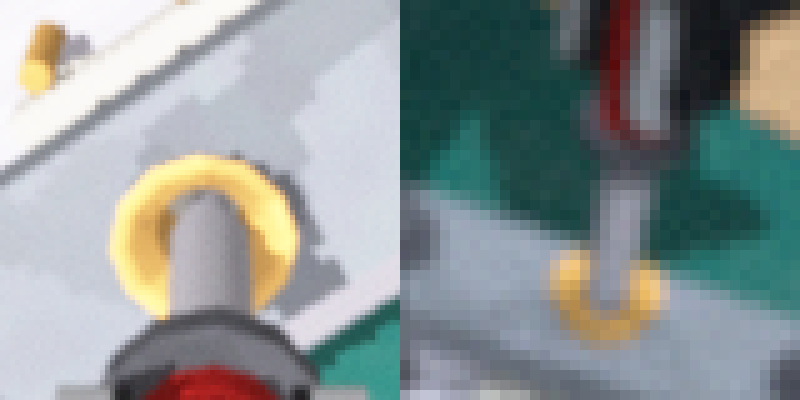

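The nose is inside the mouth, with the shank about 0.5 mm towards the +jaw side of centre. I'll nudge it and go on slowly.

{"op": "arm_command", "data": {"rows": "1 -0.002 -0.004 -0.007 0; 1 -0.002 -0.004 -0.014 0; 1 -0.002 -0.004 -0.021 0; 1 -0.002 -0.004 -0.028 0; 1 -0.002 -0.004 -0.035 0; 1 -0.002 -0.004 -0.042 0; 1 -0.002 -0.004 -0.05 0; 1 -0.002 -0.004 -0.05 0"}}

```text
clock: 10.28
ee_pos: [587.6, 106.3, 112.9]
ee_rot: [-0.603, 0.606, 0.369, -0.365]
force: [0.0, -1.0, -1.8]
finger_gap: 14.6
```

{"op": "arm_command", "data": {"rows": "1 0 0 -0.004 0; 1 0 0 -0.008 0; 1 0 0 -0.012 0; 1 0 0 -0.016 0; 1 0 0 -0.02 0; 1 0 0 -0.024 0; 1 0 0 -0.028 0; 1 0 0 -0.032 0"}}

```text
clock: 10.95
ee_pos: [587.6, 106.2, 109.7]
ee_rot: [-0.603, 0.606, 0.369, -0.365]
force: [-0.7, 0.7, -1.4]
finger_gap: 14.6
```

{"op": "arm_command", "data": {"rows": "1 0 0 -0.003 0; 1 0 0 -0.006 0; 1 0 0 -0.009 0; 1 0 0 -0.012 0; 1 0 0 -0.015 0; 1 0 0 -0.018 0; 1 0 0 -0.021 0; 1 0 0 -0.024 0"}}

```text
clock: 11.62
ee_pos: [587.6, 106.3, 107.2]
ee_rot: [-0.603, 0.606, 0.369, -0.365]
force: [0.4, 0.2, -0.7]
finger_gap: 15.1
```

{"op": "arm_command", "data": {"rows": "1 0 0 -0.003 0; 1 0 0 -0.006 0; 1 0 0 -0.009 0; 1 0 0 -0.012 0; 1 0 0 -0.015 0; 1 0 0 -0.018 0; 1 0 0 -0.021 0; 1 0 0 -0.024 0"}}

```text
clock: 12.28
ee_pos: [587.7, 106.3, 104.8]
ee_rot: [-0.603, 0.606, 0.369, -0.365]
force: [0.7, 0.1, -1.0]
finger_gap: 14.7
```

{"op": "arm_command", "data": {"rows": "1 0 0 -0.003 0; 1 0 0 -0.006 0; 1 0 0 -0.009 0; 1 0 0 -0.012 0; 1 0 0 -0.015 0; 1 0 0 -0.018 0; 1 0 0 -0.021 0; 1 0 0 -0.024 0"}}

```text
clock: 12.95
ee_pos: [587.9, 106.2, 103.4]
ee_rot: [-0.603, 0.606, 0.369, -0.364]
force: [-2.6, 0.7, 7.5]
finger_gap: 14.7
```

Contact: about 8.7 N net, with the tip near 31–32 mm, so 30–31 mm below the mouth. That is inside the 25–40 range.

```bash
python3 - <<'E'
from h import *
np.set_printoptions(suppress=True,precision=2)
for i in range(2):
    D=grab('side'); o=ctrl.get_obs(); print(o['clock'],o['ee_pos'],o['force'],o['moment'],o['qvel'])
E
```

```text
13.0 [587.89 106.21 103.42] [-1.98 -0.5   5.7 ] [-0.18  0.54  0.04] [ 0. -0.  0.  0.  0.  0.]
13.05 [587.86 106.24 103.42] [-2.17 -0.38  7.31] [-0.15  0.57  0.  ] [ 0. -0.  0. -0. -0. -0.]
```

{"op": "arm_command", "data": {"rows": "1 -0.003 0 -0.009 0; 1 -0.003 0 -0.011 0; 1 -0.003 0 -0.013 0; 1 -0.003 0 -0.015 0; 1 -0.003 0 -0.017 0; 1 -0.003 0 -0.019 0; 1 -0.003 0 -0.021 0; 1 -0.003 0 -0.023 0"}}

```text
clock: 13.72
ee_pos: [587.9, 106.2, 102.7]
ee_rot: [-0.603, 0.606, 0.37, -0.364]
force: [-2.4, -0.3, 9.9]
finger_gap: 14.3
```

{"op": "arm_command", "data": {"rows": "1 -0.003 0 -0.014 0; 1 -0.003 0 -0.016 0; 1 -0.003 0 -0.018 0; 1 -0.003 0 -0.02 0; 1 -0.003 0 -0.022 0; 1 -0.003 0 -0.024 0; 1 -0.003 0 -0.026 0; 1 -0.003 0 -0.028 0"}}

```text
clock: 14.38
ee_pos: [587.8, 106.2, 101.5]
ee_rot: [-0.603, 0.606, 0.371, -0.363]
force: [-2.9, 0.1, 10.4]
finger_gap: 14.6
```

{"op": "arm_command", "data": {"rows": "1 -0.003 0 -0.014 0; 1 -0.003 0 -0.016 0; 1 -0.003 0 -0.018 0; 1 -0.003 0 -0.02 0; 1 -0.003 0 -0.022 0; 1 -0.003 0 -0.024 0; 1 -0.003 0 -0.026 0; 1 -0.003 0 -0.028 0"}}

```text
clock: 15.05
ee_pos: [587.7, 106.2, 100.2]
ee_rot: [-0.602, 0.607, 0.371, -0.363]
force: [-3.8, -0.7, 9.6]
finger_gap: 14.7
```

{"op": "arm_command", "data": {"rows": "1 -0.003 0 -0.014 0; 1 -0.003 0 -0.015 0; 1 -0.003 0 -0.016 0; 1 -0.003 0 -0.017 0; 1 -0.003 0 -0.018 0; 1 -0.003 0 -0.019 0; 1 -0.003 0 -0.02 0; 1 -0.003 0 -0.021 0"}}

```text
clock: 15.72
ee_pos: [587.6, 106.2, 99.4]
ee_rot: [-0.602, 0.607, 0.371, -0.362]
force: [-2.9, -1.4, 9.1]
finger_gap: 14.6
```

{"op": "arm_command", "data": {"rows": "1 -0.003 0 -0.014 0; 1 -0.003 0 -0.015 0; 1 -0.003 0 -0.016 0; 1 -0.003 0 -0.017 0; 1 -0.003 0 -0.018 0; 1 -0.003 0 -0.019 0; 1 -0.003 0 -0.02 0; 1 -0.003 0 -0.021 0"}}

```text
clock: 16.38
ee_pos: [587.6, 106.2, 99.2]
ee_rot: [-0.602, 0.607, 0.372, -0.362]
force: [-3.9, -1.3, 12.4]
finger_gap: 14.5
```

{"op": "arm_command", "data": {"rows": "1 -0.002 0 -0.019 0; 1 -0.002 0 -0.02 0; 1 -0.002 0 -0.021 0; 1 -0.002 0 -0.022 0; 1 -0.002 0 -0.022 0; 1 -0.002 0 -0.022 0"}}

```text
clock: 16.88
ee_pos: [587.6, 106.2, 99.1]
ee_rot: [-0.602, 0.607, 0.373, -0.361]
force: [-5.6, -0.4, 13.0]
finger_gap: 14.4
```

```bash
python3 - <<'E'
from h import *
np.set_printoptions(suppress=True,precision=2)
for i in range(4):
    D=grab('side'); o=ctrl.get_obs(); print(o['clock'],o['ee_pos'],o['force'],o['moment'])
E
```

```text
16.9333 [587.63 106.16  99.1 ] [-4.69 -1.22 14.13] [-0.31  1.24  0.01]
16.9833 [587.61 106.17  99.1 ] [-5.6  -0.66 13.75] [-0.29  1.27  0.  ]
17.0333 [587.61 106.17  99.07] [-5.52 -0.46 13.96] [-0.32  1.24 -0.04]
17.0833 [587.63 106.14  99.09] [-5.24 -1.41 13.25] [-0.31  1.2  -0.  ]
```

Steady at 99.1 mm under about 15 N net (13.8 N read plus 1.2 N punch weight). The metal yields at 8 N and nothing moves, so it has bottomed. Camera calls hold the last target, so I'll use them to dwell.

```bash
python3 - <<'E'
from h import *
from scipy.spatial.transform import Rotation as Ro
np.set_printoptions(suppress=True,precision=3)
F=[]
for i in range(24):
    D=grab('side') if i%3 else grab('wrist','w12.png'); o=ctrl.get_obs(); F.append(np.r_[o['clock'],o['ee_pos'][2],o['force']])
F=np.array(F);print(F[[0,8,16,23]]);print('mean',F.mean(0),'max',F.max(0),'min',F.min(0))
q=o['ee_rot'];print(Ro.from_quat([q[1],q[2],q[3],q[0]]).as_matrix()[:,1])
E
```

```text
[[17.133 99.097 -5.353 -0.975 12.839]
 [17.533 99.101 -4.658 -0.93  13.389]
 [17.933 99.071 -4.698 -0.199 12.635]
 [18.283 99.082 -4.047 -0.594 13.294]]
mean [17.708 99.078 -4.654 -1.012 13.072] max [18.283 99.101 -3.715  0.022 14.04 ] min [17.133 99.04  -5.366 -2.187 12.108]
[ 0.018  0.002 -1.   ]
```

{"op": "arm_command", "data": {"rows": "1 -0.006 0 -0.021 0; 1 -0.006 0 -0.022 0; 1 -0.006 0 -0.023 0; 1 -0.006 0 -0.023 0; 1 -0.006 0 -0.023 0; 1 -0.006 0 -0.023 0; 1 -0.006 0 -0.023 0; 1 -0.006 0 -0.023 0"}}

```text
clock: 18.95
ee_pos: [587.4, 106.2, 99.0]
ee_rot: [-0.601, 0.608, 0.373, -0.36]
force: [-4.5, -1.1, 13.9]
finger_gap: 14.2
```

```bash
python3 - <<'E'
from h import *
np.set_printoptions(suppress=True,precision=2)
F=[]
for i in range(14):
    D=grab('side'); o=ctrl.get_obs(); F.append(np.r_[o['clock'],o['ee_pos'],o['force']])
F=np.array(F);print(F[0],F[-1],'mean',F.mean(0),'max',F.max(0),'min',F.min(0))
E
```

```text
[ 19.   587.43 106.17  99.06  -4.28  -1.71  13.91] [ 19.65 587.43 106.17  99.07  -4.49  -1.79  13.72] mean [ 19.32 587.41 106.16  99.04  -4.26  -0.89  13.64] max [ 19.65 587.43 106.18  99.07  -3.54  -0.24  13.98] min [ 19.   587.36 106.14  99.    -4.97  -1.79  13.02]
```

The punch held about 14.8 N net for over a second with z constant (99.05 mm). Lifting straight out.

{"op": "arm_command", "data": {"rows": "1 0.001 0 0.005 0; 1 0.002 0 0.02 0; 1 0.002 0 0.04 0; 1 0.002 0 0.07 0; 1 0.002 0 0.11 0; 1 0.002 0 0.15 0; 1 0.002 0 0.2 0; 1 0.002 0 0.25 0"}}

```text
clock: 20.32
ee_pos: [588.0, 106.2, 124.8]
ee_rot: [-0.601, 0.608, 0.374, -0.36]
force: [-0.9, 0.5, -1.1]
finger_gap: 14.9
```

{"op": "arm_command", "data": {"rows": "1 0 0 0.08 0; 1 0 0 0.18 0; 1 0 0 0.3 0; 1 0 0 0.45 0; 1 0 0 0.6 0; 1 0 0 0.75 0; 1 0 0 0.85 0; 1 0 0 0.85 0"}}

```text
clock: 20.98
ee_pos: [589.2, 106.4, 213.1]
ee_rot: [-0.6, 0.608, 0.375, -0.358]
force: [-0.3, -0.5, -1.0]
finger_gap: 15.0
```

```bash
python3 - <<'E'
from h import *
np.set_printoptions(suppress=True,precision=2)
W=grab('wrist');W=grab('wrist','w13.png'); o=ctrl.get_obs(); print(o['clock'],o['ee_pos'],o['force'],o['ee_rot'])
print(proj(W,o['ee_pos']-[0,0,72]))
b=(230,150,340,290);cv2.imwrite('pics/w13c.png',cv2.cvtColor(cv2.resize(W['pixels'][b[1]:b[3],b[0]:b[2]],None,fx=4,fy=4,interpolation=cv2.INTER_NEAREST),cv2.COLOR_RGB2BGR))
E
```

```text
21.0833 [588.31 106.27 210.1 ] [-0.59 -0.85 -0.93] [-0.6   0.61  0.37 -0.36]
(np.float64(279.45783376060234), np.float64(225.43436037604943))
```

View pics/w13c.png

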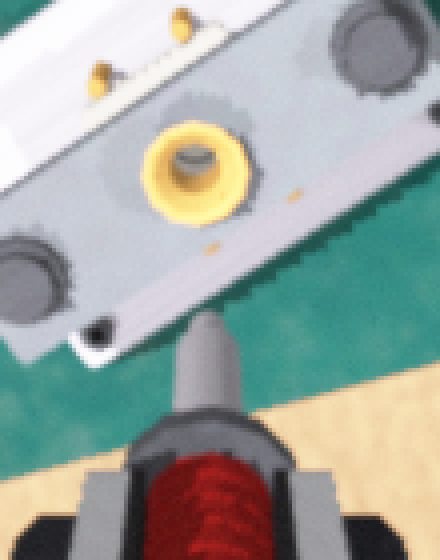

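The can's top now shows the dimple's edge through the bore, at about (279,189) in the wrist view, and the punch came out straight. Heading back to the stand.

{"op": "arm_command", "data": {"rows": "1 -0.07 0.3 0 0; 1 -0.15 0.65 0 0; 1 -0.22 1 0 0; 1 -0.22 1 0 0"}}

```text
clock: 21.42
ee_pos: [564.6, 211.0, 208.5]
ee_rot: [-0.601, 0.606, 0.375, -0.362]
force: [0.5, -0.8, -0.6]
finger_gap: 14.2
```

{"op": "arm_command", "data": {"rows": "1 -0.07 0.3 0 0; 1 -0.15 0.65 0 0; 1 -0.22 1 0 0; 1 -0.22 1 0 0"}}

```text
clock: 21.75
ee_pos: [540.9, 315.7, 206.8]
ee_rot: [-0.601, 0.604, 0.376, -0.364]
force: [-0.5, -0.1, -1.1]
finger_gap: 14.9
```

```bash
python3 - <<'E'
from h import *
np.set_printoptions(suppress=True,precision=3)
o=ctrl.get_obs(); print(o['clock'],o['ee_pos'],o['force'],o['ee_rot'],o['qvel'])
E
```

```text
21.75 [540.854 315.674 206.752] [-0.525 -0.135 -1.09 ] [-0.601  0.604  0.376 -0.364] [-0.063 -0.02  -0.025  0.011 -0.053 -0.069]
```

{"op": "arm_command", "data": {"rows": "1 -0.08 0.35 0 0; 1 -0.15 0.7 0 0; 1 -0.21 0.87 -0.1 0; 1 -0.21 0.87 -0.2 0; 1 -0.21 0.87 -0.25 0; 1 -0.21 0.87 -0.25 0; 1 -0.21 0.87 -0.25 0"}}

```text
clock: 22.33
ee_pos: [520.0, 401.1, 181.1]
ee_rot: [-0.601, 0.605, 0.375, -0.364]
force: [0.5, 0.4, 0.2]
finger_gap: 14.3
```

```bash
python3 - <<'E'
from m1 import *
from scipy.spatial.transform import Rotation as Ro
np.set_printoptions(suppress=True,precision=3)
for i in range(3): W=grab('wrist','w14.png')
o=ctrl.get_obs(); p=o['ee_pos'];q=o['ee_rot'];R=Ro.from_quat([q[1],q[2],q[3],q[0]]).as_matrix()
print(o['clock'],p,o['force'],'axis',R[:,1],R[:,0])
for d in (14,58,72): print(d,proj(W,p+R[:,1]*d),p+R[:,1]*d)
print('hole pred',proj(W,[520.3,403.8,66]))
S=grab('scene');D=grab('side')
f=lambda im,b,k:cv2.resize(im['pixels'][b[1]:b[3],b[0]:b[2]],None,fx=k,fy=k,interpolation=cv2.INTER_NEAREST)
cv2.imwrite('pics/w14c.png',cv2.cvtColor(f(W,(230,170,340,280),5),cv2.COLOR_RGB2BGR))
cv2.imwrite('pics/sd14.png',cv2.cvtColor(cv2.hconcat([f(S,(205,140,250,210),8),f(D,(240,190,290,260),8)]),cv2.COLOR_RGB2BGR))
E
```

```text
22.4833 [520.56  401.726 182.579] [-0.503  0.346 -2.168] axis [ 0.019  0.006 -1.   ] [0.454 0.891 0.013]
14 (np.float64(281.7450201062285), np.float64(270.27487611767765)) [520.82  401.804 168.582]
58 (np.float64(281.81557625885034), np.float64(236.9703091343648)) [521.635 402.05  124.59 ]
72 (np.float64(281.8326435068708), np.float64(228.91406905053518)) [521.894 402.128 110.593]
hole pred (np.float64(282.0954041451847), np.float64(205.09697300386495))
```

View pics/w14c.png

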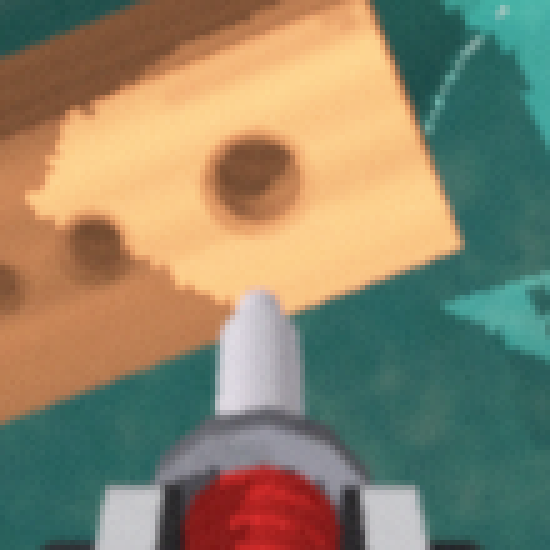

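View pics/sd14.png

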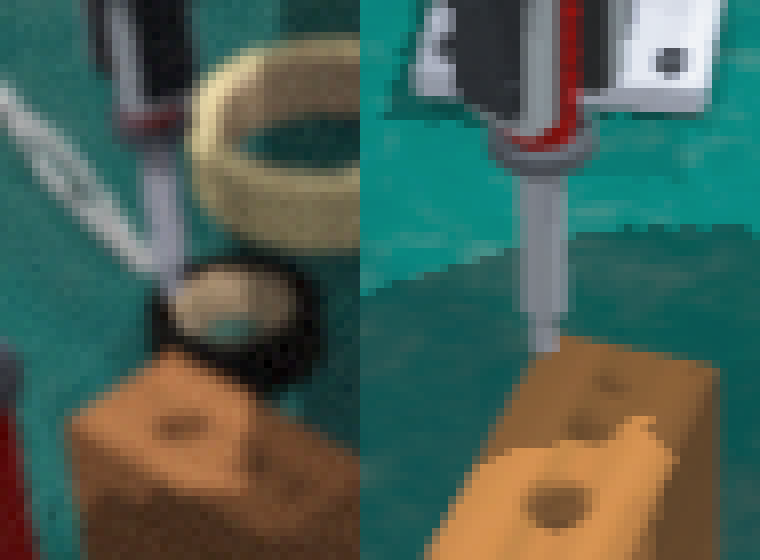

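The hole mouth is at wrist (280.6,205.6), which gives (520.1, 402.6), width 14 mm as stated. The tip is about (+1.6, −0.9) mm off it, and side and scene agree. I'll correct that while lowering to just above the mouth.

{"op": "arm_command", "data": {"rows": "1 -0.016 0.009 -0.08 0; 1 -0.016 0.009 -0.18 0; 1 -0.016 0.009 -0.28 0; 1 -0.016 0.009 -0.37 0; 1 -0.016 0.009 -0.4 0; 1 -0.016 0.009 -0.4 0; 1 -0.016 0.009 -0.4 0; 1 -0.016 0.009 -0.4 0"}}

```text
clock: 23.25
ee_pos: [519.0, 403.2, 143.0]
ee_rot: [-0.601, 0.604, 0.376, -0.363]
force: [0.0, 0.3, -1.2]
finger_gap: 14.2
```

```bash
python3 - <<'E'
from m1 import *
from scipy.spatial.transform import Rotation as Ro
np.set_printoptions(suppress=True,precision=3)
for i in range(2): W=grab('wrist','w15.png')
o=ctrl.get_obs(); p=o['ee_pos'];q=o['ee_rot'];R=Ro.from_quat([q[1],q[2],q[3],q[0]]).as_matrix()
print(o['clock'],p,o['force'],'axis',R[:,1])
for d in (58,72): print(d,proj(W,p+R[:,1]*d),p+R[:,1]*d)
print('hole pred',proj(W,[520.1,402.6,66]))
S=grab('scene');D=grab('side')
f=lambda im,b,k:cv2.resize(im['pixels'][b[1]:b[3],b[0]:b[2]],None,fx=k,fy=k,interpolation=cv2.INTER_NEAREST)
cv2.imwrite('pics/w15c.png',cv2.cvtColor(f(W,(230,170,340,280),5),cv2.COLOR_RGB2BGR))
cv2.imwrite('pics/sd15.png',cv2.cvtColor(cv2.hconcat([f(S,(205,150,250,210),8),f(D,(240,210,290,270),8)]),cv2.COLOR_RGB2BGR))
E
```

```text
23.35 [519.135 403.211 143.229] [ 0.346 -0.562 -1.242] axis [ 0.019  0.006 -1.   ]
58 (np.float64(281.4407868283938), np.float64(236.98379390930566)) [520.263 403.583  85.241]
72 (np.float64(281.4719074332759), np.float64(228.93051880853344)) [520.535 403.673  71.244]
hole pred (np.float64(279.66742017671686), np.float64(226.18728847026443))
```

View pics/w15c.png

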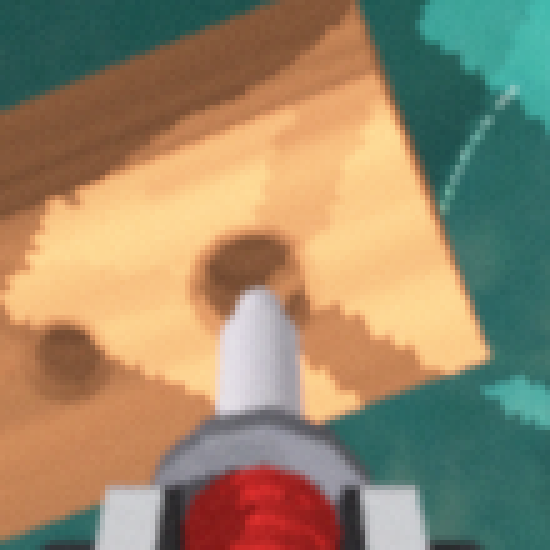

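View pics/sd15.png

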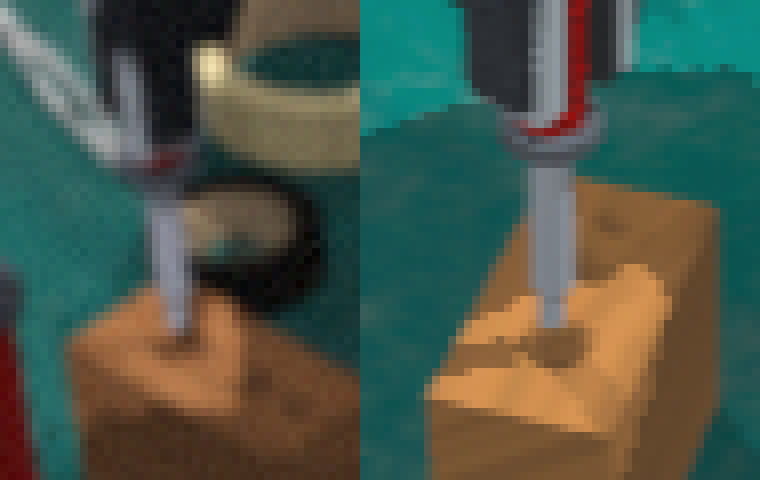

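Just above the hole, the tip is about 1.2 mm to the +jaw side in the wrist view (tip column 281.8, hole 279.8). Correcting and inserting.

{"op": "arm_command", "data": {"rows": "1 -0.004 -0.009 0 0; 1 -0.005 -0.01 -0.02 0; 1 -0.005 -0.01 -0.05 0; 1 -0.005 -0.01 -0.08 0; 1 -0.005 -0.01 -0.12 0; 1 -0.005 -0.01 -0.16 0; 1 -0.005 -0.01 -0.2 0; 1 -0.005 -0.01 -0.2 0"}}

```text
clock: 24.12
ee_pos: [518.1, 401.8, 121.7]
ee_rot: [-0.601, 0.605, 0.376, -0.363]
force: [-0.4, -0.3, -0.8]
finger_gap: 14.3
```

```bash
python3 - <<'E'
from m1 import *
np.set_printoptions(suppress=True,precision=3)
W=grab('wrist');S=grab('scene');D=grab('side');o=ctrl.get_obs();print(o['clock'],o['ee_pos'],o['force'],o['moment'])
f=lambda im,b,k:cv2.resize(im['pixels'][b[1]:b[3],b[0]:b[2]],None,fx=k,fy=k,interpolation=cv2.INTER_NEAREST)
cv2.imwrite('pics/i16.png',cv2.cvtColor(cv2.hconcat([f(W,(240,190,320,270),5),f(D,(240,215,290,265),8)]),cv2.COLOR_RGB2BGR))
E
```

```text
24.2667 [518.565 402.153 123.086] [ 0.116  1.062 -0.63 ] [0.031 0.03  0.028]
```

View pics/i16.png

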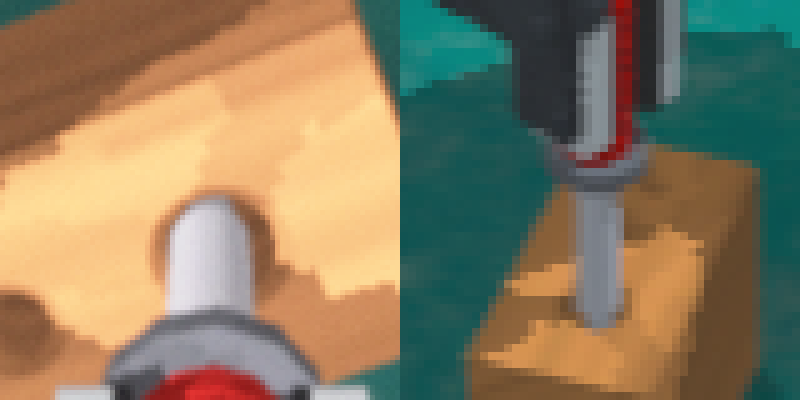

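The shank is in the hole without touching. Continuing down.

{"op": "arm_command", "data": {"rows": "1 0.002 0.003 -0.04 0; 1 0.002 0.003 -0.08 0; 1 0.002 0.003 -0.12 0; 1 0.002 0.003 -0.16 0; 1 0.002 0.003 -0.2 0; 1 0.002 0.003 -0.24 0; 1 0.002 0.003 -0.27 0; 1 0.002 0.003 -0.27 0"}}

```text
clock: 24.93
ee_pos: [518.4, 402.2, 95.0]
ee_rot: [-0.601, 0.605, 0.376, -0.363]
force: [0.5, -0.5, -0.9]
finger_gap: 14.5
```

{"op": "arm_command", "data": {"rows": "1 0.001 0.001 -0.02 0; 1 0.001 0.001 -0.04 0; 1 0.001 0.001 -0.06 0; 1 0.001 0.001 -0.08 0; 1 0.001 0.001 -0.1 0; 1 0.001 0.001 -0.11 0; 1 0.001 0.001 -0.11 0"}}

```text
clock: 25.52
ee_pos: [518.4, 402.2, 83.7]
ee_rot: [-0.601, 0.605, 0.376, -0.363]
force: [-0.4, 0.7, -1.1]
finger_gap: 14.7
```

```bash
python3 - <<'E'
from m1 import *
np.set_printoptions(suppress=True,precision=3)
W=grab('wrist');S=grab('scene');D=grab('side');o=ctrl.get_obs();print(o['clock'],o['ee_pos'],o['force'],o['moment'])
f=lambda im,b,k:cv2.resize(im['pixels'][b[1]:b[3],b[0]:b[2]],None,fx=k,fy=k,interpolation=cv2.INTER_NEAREST)
cv2.imwrite('pics/i17.png',cv2.cvtColor(cv2.hconcat([f(W,(240,220,320,300),5),f(D,(240,215,290,265),8)]),cv2.COLOR_RGB2BGR))
E
```

```text
25.6667 [518.526 402.321  84.166] [ 0.133 -0.684 -0.669] [ 0.001 -0.02  -0.019]
```

View pics/i17.png

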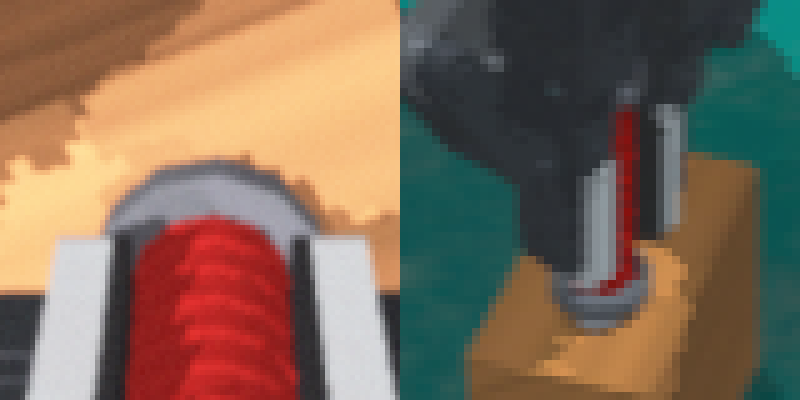

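Collar about 3–4 mm above the block, no contact yet. Seating slowly.

{"op": "arm_command", "data": {"rows": "1 0.001 0 -0.005 0; 1 0.001 0 -0.01 0; 1 0.001 0 -0.015 0; 1 0.001 0 -0.02 0; 1 0.001 0 -0.025 0; 1 0.001 0 -0.03 0; 1 0.001 0 -0.035 0; 1 0.001 0 -0.035 0"}}

```text
clock: 26.33
ee_pos: [518.6, 402.3, 80.5]
ee_rot: [-0.601, 0.605, 0.376, -0.363]
force: [0.4, 0.7, -1.2]
finger_gap: 14.5
```

{"op": "arm_command", "data": {"rows": "1 0 0 -0.003 0; 1 0 0 -0.006 0; 1 0 0 -0.009 0; 1 0 0 -0.012 0; 1 0 0 -0.015 0; 1 0 0 -0.015 0"}}

```text
clock: 26.83
ee_pos: [518.7, 402.3, 80.0]
ee_rot: [-0.601, 0.605, 0.376, -0.363]
force: [-2.3, -1.3, 5.4]
finger_gap: 14.5
```

The collar is seated at TCP z = 80.0, the same height as when it was grasped, so the punch did not slip. Releasing.

{"op": "arm_command", "data": {"rows": "1 0 0 -0.002 0; 1 0 0 -0.002 0; 0.4 0 0 -0.002 0; 0 0 0 -0.002 0; -0.5 0 0 0 0; -1 0 0 0 0; -1 0 0 0 0; -1 0 0 0 0"}}

```text
clock: 27.5
ee_pos: [518.7, 402.3, 79.9]
ee_rot: [-0.601, 0.605, 0.376, -0.363]
force: [-0.4, -0.2, 0.2]
finger_gap: 83.8
```

{"op": "arm_command", "data": {"rows": "-1 0 0 0 0; -1 0 0 0 0; -1 0 0 0 0; -1 0 0 0 0"}}

```text
clock: 27.83
ee_pos: [518.6, 402.3, 79.9]
ee_rot: [-0.601, 0.605, 0.376, -0.363]
force: [-0.2, 0.3, 1.4]
finger_gap: 85.4
```

```bash
python3 - <<'E'
from m1 import *
np.set_printoptions(suppress=True,precision=3)
W=grab('wrist','w18.png');D=grab('side');o=ctrl.get_obs();print(o['clock'],o['ee_pos'],o['force'],o['finger_gap'])
f=lambda im,b,k:cv2.resize(im['pixels'][b[1]:b[3],b[0]:b[2]],None,fx=k,fy=k,interpolation=cv2.INTER_NEAREST)
cv2.imwrite('pics/d18.png',cv2.cvtColor(f(D,(225,185,305,285),5),cv2.COLOR_RGB2BGR))
E
```

```text
27.9333 [518.668 402.304  79.937] [-0.309 -0.161  0.087] 85.39025136104424
```

View pics/w18.png

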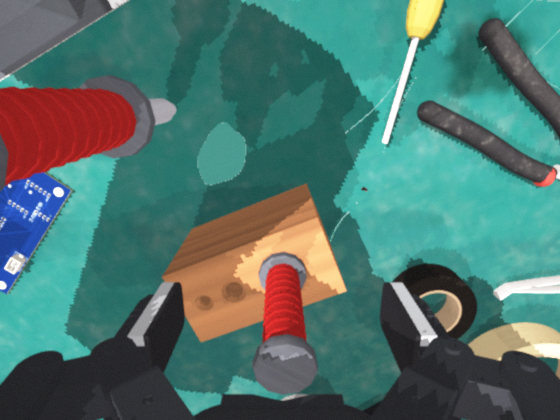

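View pics/d18.png

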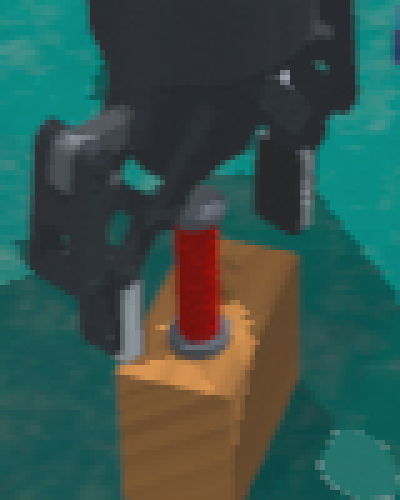

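The jaws are open, with the punch standing free between them and its collar flat on the block. Retreating straight up.

{"op": "arm_command", "data": {"rows": "-1 0 0 0.1 0; -1 0 0 0.25 0; -1 0 0 0.45 0; -1 0 0 0.65 0; -1 0 0 0.85 0; -1 0 0 1 0; -1 0 0 1 0"}}

```text
clock: 28.52
ee_pos: [519.9, 403.3, 184.7]
ee_rot: [-0.601, 0.604, 0.379, -0.361]
force: [-0.6, 0.7, 0.9]
finger_gap: 85.6
```

{"op": "arm_command", "data": {"rows": "-1 0 0 0.3 0; -1 0 0 0.6 0; -1 0 0 0.8 0; -1 0 0 0.8 0; -1 0 0 0.8 0; -1 0 0 0.8 0"}}

```text
clock: 29.02
ee_pos: [519.7, 403.1, 263.3]
ee_rot: [-0.601, 0.604, 0.378, -0.361]
force: [-0.0, 0.7, -0.7]
finger_gap: 85.5
```

```bash
python3 - <<'E'
from m2 import *
np.set_printoptions(suppress=True,precision=2)
W=grab('wrist');W=grab('wrist','w19.png');S=grab('scene','s19.png');D=grab('side','d19.png');o=ctrl.get_obs();print(o['clock'],o['ee_pos'],o['force'])
print([proj(W,[520.1,402.6,z]) for z in (71,132)])
rs=redaxis(S,(210,150,245,225));rd=redaxis(D,(240,215,290,265));print(rs[0],rs[1],rd[0],rd[1],cross(ray(S,*rs[0]),ray(D,*rd[0])))
f=lambda im,b,k:cv2.resize(im['pixels'][b[1]:b[3],b[0]:b[2]],None,fx=k,fy=k,interpolation=cv2.INTER_NEAREST)
u,v=map(int,proj(W,[520.1,402.6,100]))
cv2.imwrite('pics/i19.png',cv2.cvtColor(cv2.hconcat([f(W,(u-40,v-40,u+40,v+40),5),f(D,(240,215,290,265),8)]),cv2.COLOR_RGB2BGR))
E
```

```text
29.2167 [519.52 402.97 263.13] [ 0.23 -0.57 -0.33]
[(np.float64(278.17254479586444), np.float64(183.1040874172461)), (np.float64(278.6908372007231), np.float64(201.5761393035092))]
[226.18 183.46] [223 175   8  18 114] [264.08 241.19] [260 231   9  22 178] (array([519.55, 402.57,  93.08]), np.float64(1.0458166906635766))
```

View pics/i19.png

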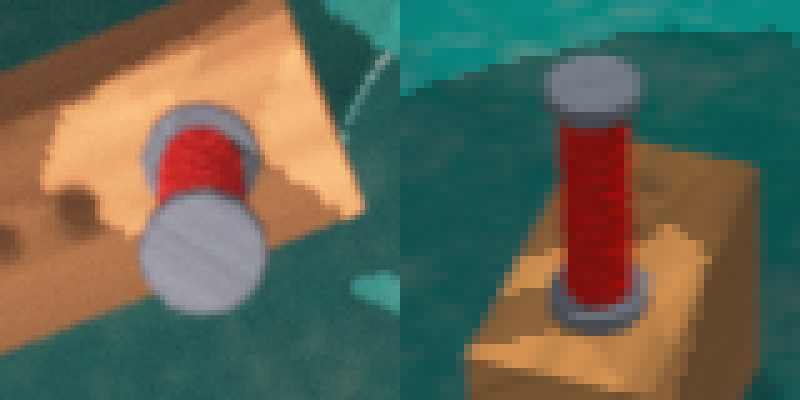

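View pics/d19.png

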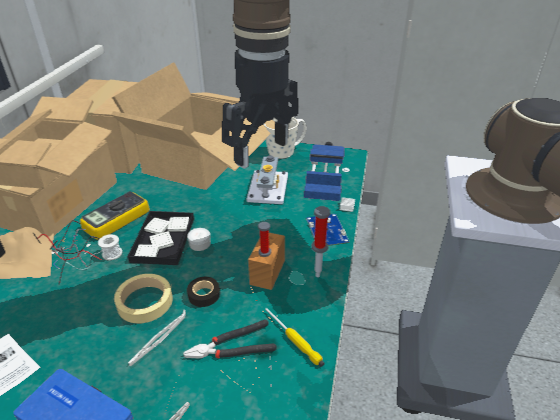

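View pics/s19.png

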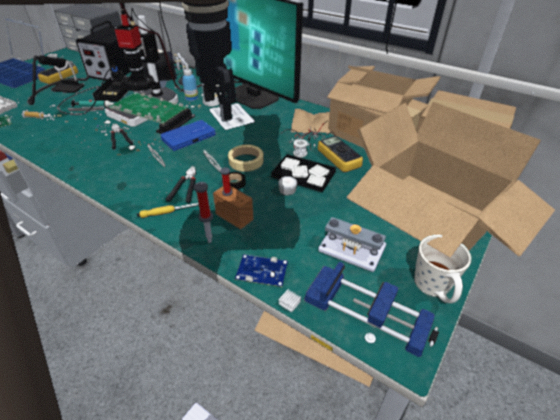

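The punch is back in its hole: the grip midpoint triangulates to the same height as at the start (93.1 vs 92.8 mm). It stands upright, and everything else looks unmoved. Handing in.

```bash
python3 - <<'E'
from h import *
print(job.job_done())
E
```

```text
the job is handed in; nothing more can be done
None
```

I pressed the dimple with the smaller red-gripped punch, put the punch back in the same hole of the stand, and handed the job in. The clock read about 29 s of the 72 allowed; no verdict is reported.

- **Pressing:** the nose met the can about 30–31 mm below the bush mouth. I pressed it in slowly at about 10–13 N until it bottomed. Depth then stayed constant at about 14–15 N net over two dwells, more than a second each. The highest push I read was about 15 N, well under 25 N.
- **Dimple check:** I did not measure its depth directly. I take it as bottomed because the punch stood still at about 15 N, well above the 8 N at which the metal yields, after roughly 4.3 mm of travel. An edge also showed through the bore after lifting out.
- **Return:** the collar seated at the same tool height as when I took the punch out (80.0 mm), so it did not slip in the grip. The last pictures show it upright, with the jaws clear and the things lying around where they were.
- **Less than ideal:**
  - The load tilted the tool to about 1° from vertical.
  - The bush took a sideways force of about 4–5 N during the hold.
  - The camera views disagreed by about 1 mm on the hole and bush centres; I corrected this with wrist views before each insertion.

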